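# Sort mixed ring moulds with the presser

### The arm

A 6-joint arm with a two-finger parallel gripper is mounted at the origin on the work surface. World frame = base frame: x ahead of the robot, y to its left, z up, the work surface at z = 0. Lengths are in mm, angles in rad, forces in N, time in s.
With the tool pointing down it reaches from about 350 to 975 mm from the base axis. Payload 7.1 kg.
Tool frame: the origin (TCP) lies between the finger pads; the fingertips stand 19 mm ahead of it and the grasp point (between the pads) is the TCP; y points along the fingers, z is the direction in which the jaws open and shut, and the axes are right-handed (so a half turn about y gives the same grasp; the last joint's range is limited). The gripper opens to 88 mm and grips with 3 to 60 N. Pads are 20 mm wide; open, the fingers measure 115 mm over their backs; the gripper's body (75 mm by 178 mm) begins 61 mm behind the grasp point.
Start: joints at [-0.019, 0.423, 1.63, -0, 1.089, -0.019], TCP at [624.984, 0.026, 216.375] pointing down, gripper open.
Joint ranges: [-3, 3], [-0.9, 2.11], [0.09, 2.58], [-1.31, 4.45], [0.11, 2.69], [-2.54, 2.54]. Speed limits (rad/s): [2.39, 2.39, 3.01, 3.14, 3.14, 3.14].

### API

Orientations are given as a rotation vector (axis times angle).
In Python, from workcell import ctrl gives the robot as it stands.
- The arm moves only by the tool servo_tool, never from a script. Its argument "moves" is text: rows parted by semicolons, each of 6 numbers parted by spaces: the shift along the world's x, y, z in m, then the turn, a rotation vector about the world's x, y, z in degrees. A call has 1 to 8 rows; each row is the pose to reach, as a shift and turn from the pose commanded when the call began; what a row does not reach only later rows make up. A row lasts 1/8 s, in which the tool goes at most 62.5 mm and 10.7 degrees, less where a joint would pass 70% of its speed; a pose out of reach is approached as far as the arm can. A call with a gripper value outside its range is refused whole. "hand" is the closure in counts, from 0 (fully open) to 255 (shut), set as the call begins (left out, the last holds). The fingers move at their own pace and stop on an object; the grip force is fixed at half the most. Time passes only in rows, so rows that repeat a pose let the fingers close. It gives the time, the measured TCP pose, the force and the opening at its end, in the units of the state.
- ctrl.get_obs(): the state, without advancing time (a new reading comes with each control period).
- ctrl.get_image(name): name is "scene" or "side" or "wrist"; returns a dict with "pixels" (480x640x3 uint8, red, green, blue), "depth" (480x640 float32, mm along the optical axis (not along the pixel's ray), 0 where there is no reading), "vertical_fov" (degrees; the focal length in pixels is half the picture's height over the tangent of half this angle, whatever the lens; pixels are square), "cx", "cy" (the principal point, pixels), "k1" (the pictures are not rectified: a ray, as slopes to the right and down, at radius r is drawn at 1 + k1 r^2 times it, then the intrinsics apply), "xyz" and "attitude" of the camera in the world; the wrist camera has in their place "T_tool_cam" (4x4, takes a point from camera to tool coordinates, whose origin is the TCP and whose axes are the tool frame's). Camera axes: x right, y up, looking along -z (the intrinsics and any distortion apply to the point x, -y, -z); pixel columns grow to the right and rows downward; lengths in mm; the calibration is good to about 2 mm. A picture is of the moment at which its call begins: read the wrist's pose just before it.
- ctrl.close_job(): hands the job in, once; it reports no verdict.
The state is a dict: "t": time; "qpos": joint angles; "qvel": joint speeds; "joint_torque": joint torques, N m; "ee_pos": TCP position; "orientation": TCP orientation; "ft_force": force on the tool from outside, world axes, zero at the start; "moment": the same for the moment, N m; "width": finger opening in mm.
Only numpy, scipy, OpenCV 4.12 (cv2) and the standard library are available. Lean on these libraries where they do the work, as an engineer would, in place of code of your own. Each camera call takes 0.05 s, during which the arm holds its last target.

### The job

Straight plating rings and look-alike stacking rings got mixed up on the tray in the wash. Going along the row from left to right as the robot sees it, try the presser upright in each of the four rings: it goes right down through a plating ring, but an inner step stops it half-way down a stacking ring. Leave the plating rings standing where they are on the tray, stand the stacking rings upright in the deep steel pan and stand the presser back on the green board, dropping nothing and leaving the other things on the tray, board and pan undisturbed.

Things in the scene. Friction and masses are not known exactly. Their poses are not given: they have to be found in the camera images.
- tray: Shallow aluminium tray, fixed, 265 mm along its x by 325 mm along its y, rim 20 mm high, walls and floor 3 mm. Origin under its centre, on the counter; its inner floor is 3 mm above the origin. The four rings stand on it in a slightly staggered row along its y, about 80 mm apart (70 at least); +y is the left end as seen by the robot.
- pan: Deep stainless catering pan, fixed, 325 mm along its x by 176 mm along its y, 65 mm high, walls and floor 3 mm, open above. Origin under its centre, on the counter. It stands to the left or to the right of the tray, the green board on the other side.
- board: Green cutting board, fixed, 280 mm along its x by 170 mm along its y, 12 mm thick. Origin under its centre, on the counter.
- presser_grip (a point): The presser: a steel disc 47 mm across and 10 mm thick with an upright 10 mm stem and on it a black round handle 24 mm across and 50 mm long, 125 mm high in all, 0.11 to 0.21 kg, standing loose and upright on the green board. This point is the middle of the handle, 100 mm above the disc's underside. Its z axis points up along the stem.
- presser_foot (a point): Centre of the underside of the presser's disc.
- ring_a_mid (a point): Loose steel ring A, an upright tube on the tray, 57 mm outside, 60 mm high, mouth 51 mm, 0.1 to 0.16 kg. A plating ring is bored 51 mm right through; a stacking ring looks the same but 30 mm above its lower edge an inner step narrows the bore to 43 mm. Which it is, and how many there are of each, only the presser tells. Point on the axis, half-way up; z along the axis.
- ring_b_mid (a point): Loose steel ring B, an upright tube on the tray, 57 mm outside, 60 mm high, mouth 51 mm, 0.1 to 0.16 kg. A plating ring is bored 51 mm right through; a stacking ring looks the same but 30 mm above its lower edge an inner step narrows the bore to 43 mm. Which it is, and how many there are of each, only the presser tells. Point on the axis, half-way up; z along the axis.
- ring_c_mid (a point): Loose steel ring C, an upright tube on the tray, 57 mm outside, 60 mm high, mouth 51 mm, 0.1 to 0.16 kg. A plating ring is bored 51 mm right through; a stacking ring looks the same but 30 mm above its lower edge an inner step narrows the bore to 43 mm. Which it is, and how many there are of each, only the presser tells. Point on the axis, half-way up; z along the axis.
- ring_d_mid (a point): Loose steel ring D, an upright tube on the tray, 57 mm outside, 60 mm high, mouth 51 mm, 0.1 to 0.16 kg. A plating ring is bored 51 mm right through; a stacking ring looks the same but 30 mm above its lower edge an inner step narrows the bore to 43 mm. Which it is, and how many there are of each, only the presser tells. Point on the axis, half-way up; z along the axis.
- mill_mid (a point): Bystander: wooden pepper mill, loose, upright on the green board near the presser, 165 mm high, 52 mm across at the foot. The point is on its axis, 80 mm above its foot.
- knife_mid (a point): Bystander: small kitchen knife lying loose along one long edge of the green board, 180 mm long, 20 mm wide, 14 mm high. The point is about its middle, 5 mm up; its x axis runs along it.
- lemon_mid (a point): Bystander: half a lemon, cut face down, loose on the tray behind (beyond) the rings, 56 mm across, 36 mm high. The point is half-way up.
- onion_mid (a point): Bystander: onion, loose on the tray in front of the rings, 58 mm across, 64 mm high. The point is 30 mm up.
- ramekin_mid (a point): Bystander: white ramekin, loose in the deep pan near one end, 58 mm across, 42 mm high. The point is half-way up.
Mind the look-alikes: they are no part of the job. What is shaped like the part that bears ring_c_mid but purple is not meant.

How it is judged (in metres and radians):
On the way, in this order (a step that is already met when the one before it is completed fails the run):
1. the presser is tried in the left-hand ring on the tray: upright and down inside it, to within 12 mm of the ring's lower edge if it passes, or to the step half-way down that stops it (((horizontal distance between presser_foot and ring_a_mid below 0.007 m and angle between presser_foot's own z axis and vertical below 0.15 rad and (z of presser_foot in the frame of ring_a_mid below -0.018 m or (z of ring_a_stop in the frame of ring_a_mid above -0.015 m and z of presser_foot in the frame of ring_a_mid below 0.006 m)) and y of ring_a_mid in the frame of tray above 0.08 m) or (horizontal distance between presser_foot and ring_b_mid below 0.007 m and angle between presser_foot's own z axis and vertical below 0.15 rad and (z of presser_foot in the frame of ring_b_mid below -0.018 m or (z of ring_b_stop in the frame of ring_b_mid above -0.015 m and z of presser_foot in the frame of ring_b_mid below 0.006 m)) and y of ring_b_mid in the frame of tray above 0.08 m) or (horizontal distance between presser_foot and ring_c_mid below 0.007 m and angle between presser_foot's own z axis and vertical below 0.15 rad and (z of presser_foot in the frame of ring_c_mid below -0.018 m or (z of ring_c_stop in the frame of ring_c_mid above -0.015 m and z of presser_foot in the frame of ring_c_mid below 0.006 m)) and y of ring_c_mid in the frame of tray above 0.08 m) or (horizontal distance between presser_foot and ring_d_mid below 0.007 m and angle between presser_foot's own z axis and vertical below 0.15 rad and (z of presser_foot in the frame of ring_d_mid below -0.018 m or (z of ring_d_stop in the frame of ring_d_mid above -0.015 m and z of presser_foot in the frame of ring_d_mid below 0.006 m)) and y of ring_d_mid in the frame of tray above 0.08 m))), for 0.03 s.
2. the presser is tried in the second ring on the tray: upright and down inside it, to within 12 mm of the ring's lower edge if it passes, or to the step half-way down that stops it (((horizontal distance between presser_foot and ring_a_mid below 0.007 m and angle between presser_foot's own z axis and vertical below 0.15 rad and (z of presser_foot in the frame of ring_a_mid below -0.018 m or (z of ring_a_stop in the frame of ring_a_mid above -0.015 m and z of presser_foot in the frame of ring_a_mid below 0.006 m)) and y of ring_a_mid in the frame of tray between 0 and 0.08 m) or (horizontal distance between presser_foot and ring_b_mid below 0.007 m and angle between presser_foot's own z axis and vertical below 0.15 rad and (z of presser_foot in the frame of ring_b_mid below -0.018 m or (z of ring_b_stop in the frame of ring_b_mid above -0.015 m and z of presser_foot in the frame of ring_b_mid below 0.006 m)) and y of ring_b_mid in the frame of tray between 0 and 0.08 m) or (horizontal distance between presser_foot and ring_c_mid below 0.007 m and angle between presser_foot's own z axis and vertical below 0.15 rad and (z of presser_foot in the frame of ring_c_mid below -0.018 m or (z of ring_c_stop in the frame of ring_c_mid above -0.015 m and z of presser_foot in the frame of ring_c_mid below 0.006 m)) and y of ring_c_mid in the frame of tray between 0 and 0.08 m) or (horizontal distance between presser_foot and ring_d_mid below 0.007 m and angle between presser_foot's own z axis and vertical below 0.15 rad and (z of presser_foot in the frame of ring_d_mid below -0.018 m or (z of ring_d_stop in the frame of ring_d_mid above -0.015 m and z of presser_foot in the frame of ring_d_mid below 0.006 m)) and y of ring_d_mid in the frame of tray between 0 and 0.08 m))), for 0.03 s.
3. the presser is tried in the third ring on the tray: upright and down inside it, to within 12 mm of the ring's lower edge if it passes, or to the step half-way down that stops it (((horizontal distance between presser_foot and ring_a_mid below 0.007 m and angle between presser_foot's own z axis and vertical below 0.15 rad and (z of presser_foot in the frame of ring_a_mid below -0.018 m or (z of ring_a_stop in the frame of ring_a_mid above -0.015 m and z of presser_foot in the frame of ring_a_mid below 0.006 m)) and y of ring_a_mid in the frame of tray between -0.08 and 0 m) or (horizontal distance between presser_foot and ring_b_mid below 0.007 m and angle between presser_foot's own z axis and vertical below 0.15 rad and (z of presser_foot in the frame of ring_b_mid below -0.018 m or (z of ring_b_stop in the frame of ring_b_mid above -0.015 m and z of presser_foot in the frame of ring_b_mid below 0.006 m)) and y of ring_b_mid in the frame of tray between -0.08 and 0 m) or (horizontal distance between presser_foot and ring_c_mid below 0.007 m and angle between presser_foot's own z axis and vertical below 0.15 rad and (z of presser_foot in the frame of ring_c_mid below -0.018 m or (z of ring_c_stop in the frame of ring_c_mid above -0.015 m and z of presser_foot in the frame of ring_c_mid below 0.006 m)) and y of ring_c_mid in the frame of tray between -0.08 and 0 m) or (horizontal distance between presser_foot and ring_d_mid below 0.007 m and angle between presser_foot's own z axis and vertical below 0.15 rad and (z of presser_foot in the frame of ring_d_mid below -0.018 m or (z of ring_d_stop in the frame of ring_d_mid above -0.015 m and z of presser_foot in the frame of ring_d_mid below 0.006 m)) and y of ring_d_mid in the frame of tray between -0.08 and 0 m))), for 0.03 s.
4. the presser is tried in the right-hand ring on the tray: upright and down inside it, to within 12 mm of the ring's lower edge if it passes, or to the step half-way down that stops it (((horizontal distance between presser_foot and ring_a_mid below 0.007 m and angle between presser_foot's own z axis and vertical below 0.15 rad and (z of presser_foot in the frame of ring_a_mid below -0.018 m or (z of ring_a_stop in the frame of ring_a_mid above -0.015 m and z of presser_foot in the frame of ring_a_mid below 0.006 m)) and y of ring_a_mid in the frame of tray below -0.08 m) or (horizontal distance between presser_foot and ring_b_mid below 0.007 m and angle between presser_foot's own z axis and vertical below 0.15 rad and (z of presser_foot in the frame of ring_b_mid below -0.018 m or (z of ring_b_stop in the frame of ring_b_mid above -0.015 m and z of presser_foot in the frame of ring_b_mid below 0.006 m)) and y of ring_b_mid in the frame of tray below -0.08 m) or (horizontal distance between presser_foot and ring_c_mid below 0.007 m and angle between presser_foot's own z axis and vertical below 0.15 rad and (z of presser_foot in the frame of ring_c_mid below -0.018 m or (z of ring_c_stop in the frame of ring_c_mid above -0.015 m and z of presser_foot in the frame of ring_c_mid below 0.006 m)) and y of ring_c_mid in the frame of tray below -0.08 m) or (horizontal distance between presser_foot and ring_d_mid below 0.007 m and angle between presser_foot's own z axis and vertical below 0.15 rad and (z of presser_foot in the frame of ring_d_mid below -0.018 m or (z of ring_d_stop in the frame of ring_d_mid above -0.015 m and z of presser_foot in the frame of ring_d_mid below 0.006 m)) and y of ring_d_mid in the frame of tray below -0.08 m))), for 0.03 s.
At the end, for the whole second after the job is handed in: Each plating ring stands upright on the tray within 30 mm of its start, each stacking ring upright on the floor of the deep pan, the presser upright on the board (within 0.1 rad), all released and at rest. (ring_*_stop: where the bore stops the presser, the step or the lower edge.) (angle between each of ring_a_mid, ring_b_mid, ring_c_mid, ring_d_mid, presser_foot's own z axis and vertical below 0.1 rad and linear speed of each of ring_a, ring_b, ring_c, ring_d, presser below 0.02 m/s and ((z of ring_a_stop in the frame of ring_a_mid below -0.015 m and x of ring_a_mid in the frame of tray between -0.12 and 0.12 m and y of ring_a_mid in the frame of tray between -0.15 and 0.15 m and z of ring_a_mid in the frame of tray between 0.026 and 0.04 m and distance of ring_a_mid from where it was at the start of the episode below 0.03 m) or (z of ring_a_stop in the frame of ring_a_mid above -0.015 m and x of ring_a_mid in the frame of pan between -0.145 and 0.145 m and y of ring_a_mid in the frame of pan between -0.07 and 0.07 m and z of ring_a_mid in the frame of pan between 0.026 and 0.04 m)) and ((z of ring_b_stop in the frame of ring_b_mid below -0.015 m and x of ring_b_mid in the frame of tray between -0.12 and 0.12 m and y of ring_b_mid in the frame of tray between -0.15 and 0.15 m and z of ring_b_mid in the frame of tray between 0.026 and 0.04 m and distance of ring_b_mid from where it was at the start of the episode below 0.03 m) or (z of ring_b_stop in the frame of ring_b_mid above -0.015 m and x of ring_b_mid in the frame of pan between -0.145 and 0.145 m and y of ring_b_mid in the frame of pan between -0.07 and 0.07 m and z of ring_b_mid in the frame of pan between 0.026 and 0.04 m)) and ((z of ring_c_stop in the frame of ring_c_mid below -0.015 m and x of ring_c_mid in the frame of tray between -0.12 and 0.12 m and y of ring_c_mid in the frame of tray between -0.15 and 0.15 m and z of ring_c_mid in the frame of tray between 0.026 and 0.04 m and distance of ring_c_mid from where it was at the start of the episode below 0.03 m) or (z of ring_c_stop in the frame of ring_c_mid above -0.015 m and x of ring_c_mid in the frame of pan between -0.145 and 0.145 m and y of ring_c_mid in the frame of pan between -0.07 and 0.07 m and z of ring_c_mid in the frame of pan between 0.026 and 0.04 m)) and ((z of ring_d_stop in the frame of ring_d_mid below -0.015 m and x of ring_d_mid in the frame of tray between -0.12 and 0.12 m and y of ring_d_mid in the frame of tray between -0.15 and 0.15 m and z of ring_d_mid in the frame of tray between 0.026 and 0.04 m and distance of ring_d_mid from where it was at the start of the episode below 0.03 m) or (z of ring_d_stop in the frame of ring_d_mid above -0.015 m and x of ring_d_mid in the frame of pan between -0.145 and 0.145 m and y of ring_d_mid in the frame of pan between -0.07 and 0.07 m and z of ring_d_mid in the frame of pan between 0.026 and 0.04 m)) and x of presser_foot in the frame of board between -0.135 and 0.135 m and y of presser_foot in the frame of board between -0.08 and 0.08 m and z of presser_foot in the frame of board between 0.006 and 0.018 m); the robot touches nothing.
It fails at once if a bystander (mill, knife, half lemon, onion, ramekin) is pushed more than 25 mm or knocked over (distance of any of mill_mid, knife_mid, lemon_mid, onion_mid, ramekin_mid from where it was at the start of the episode above 0.025 m).
It fails at once if a ring or the presser is let fall (more than about 20 mm of free fall) ((contact force between presser and anything else below 0.05 N and linear speed of presser above 0.6 m/s) or (contact force between ring_a and anything else below 0.05 N and linear speed of ring_a above 0.6 m/s) or (contact force between ring_b and anything else below 0.05 N and linear speed of ring_b above 0.6 m/s) or (contact force between ring_c and anything else below 0.05 N and linear speed of ring_c above 0.6 m/s) or (contact force between ring_d and anything else below 0.05 N and linear speed of ring_d above 0.6 m/s)).
It also fails if it takes over 72 s, if anything falls off the work surface, if the arm or the gripper's body presses on something with over 40 N, if the wrist force passes 120 N, or if a joint passes its speed limit or range.

## Working session

There is one attempt and no reset: what is moved stays moved. The work goes in short steps, Python scripts to look and compute and a tool call to move; the robot and the scene stay as the last step left them, time stands still between calls to the robot, and variables do not carry over. Pictures are saved under pics/ and viewed, and the job is handed in when it is done.

Besides the shell and the picture viewer there is one more tool, called after ">>>" as name(argument=value, ...) on one line, values as JSON. servo_tool: Moves the arm, as the interface text tells. Its arguments: {"type":"object","properties":{"moves":{"type":"string"},"hand":{"type":"number"}},"required":["moves"]}

```bash
ls; mkdir -p pics
cat > h.py <<'E'
import numpy as np, cv2
from scipy.spatial.transform import Rotation as R
from workcell import ctrl
def grab(n,save=None):
    o=ctrl.get_obs(); im=ctrl.get_image(n)
    if n=="wrist":
        T=np.eye(4);T[:3,:3]=R.from_rotvec(o["orientation"]).as_matrix();T[:3,3]=o["ee_pos"]
        C=T@np.array(im["T_tool_cam"]);im["Rc"]=C[:3,:3];im["p"]=C[:3,3]
    else:
        a=np.array(im["attitude"],float); im["p"]=np.array(im["xyz"],float)
        im["Rc"]=R.from_rotvec(a).as_matrix() if a.shape==(3,) else (a if a.shape==(3,3) else None)
    im["f"]=240/np.tan(np.radians(im["vertical_fov"])/2)
    if save: cv2.imwrite("pics/"+save,cv2.cvtColor(im["pixels"],cv2.COLOR_RGB2BGR))
    return im
def ray(im,u,v):
    K=np.array([[im["f"],0,im["cx"]],[0,im["f"],im["cy"]],[0,0,1]])
    p=cv2.undistortPoints(np.array([[[u,v]]],float),K,np.array([im["k1"],0,0,0.]))[0,0]
    return im["Rc"]@np.array([p[0],-p[1],-1.])
def onz(im,u,v,z):
    d=ray(im,u,v); return im["p"]+d*(z-im["p"][2])/d[2]
def bydepth(im,u,v):
    return im["p"]+ray(im,u,v)*im["depth"][int(round(v)),int(round(u))]
def project(im,P):
    q=im["Rc"].T@(np.array(P,float)-im["p"]); x,y=q[0]/-q[2],-q[1]/-q[2]
    s=1+im["k1"]*(x*x+y*y); return im["cx"]+im["f"]*x*s, im["cy"]+im["f"]*y*s
E
python3 - <<'E'
from h import *
for n in("scene","side","wrist"):
    im=grab(n,n+"0.png"); print(n,im["f"],im["cx"],im["cy"],im["k1"],im.get("attitude"),im["p"],im["Rc"])
print(ctrl.get_obs())
E
```

```text
pics
scene 591.617200066071 319.573279647172 242.90030759513752 0.01766807379884384 [0.37414011 0.88843296 2.20906984] [1240.98839956  727.08187435 1156.29802874] [[-0.70224521 -0.51232281  0.49434502]
 [ 0.7119324  -0.50727894  0.48561336]
 [ 0.00198002  0.69295989  0.72097342]]
side 528.3530538492926 318.03352134054194 226.54546702866566 -0.13534730758810698 [ 0.9576184  -0.33939089 -0.59239324] [ -45.25136639 -734.85746738  720.16004524] [[ 0.79259648  0.32035551 -0.51880938]
 [-0.60958651  0.43580571 -0.66217646]
 [ 0.01396822  0.84109793  0.54070247]]
wrist 432.1373951081757 314.3195301400218 239.74933990559296 -0.07773865365887968 None [625.17705068  69.26248984 385.29966674] [[ 9.99999673e-01 -4.85150478e-05  8.07546342e-04]
 [-1.57358675e-04  9.67470706e-01  2.52983019e-01]
 [-7.93550913e-04 -2.52983063e-01  9.67470382e-01]]
{'t': 0.15, 'qpos': array([-1.89885829e-02,  4.23681392e-01,  1.63048359e+00,  1.73120878e-05,
        1.08857567e+00, -1.89801106e-02]), 'qvel': array([-0.00249588, -0.00099702, -0.00128918,  0.0013815 ,  0.00020072,
       -0.00126178]), 'joint_torque': array([ 9.52650989e-04, -5.44981134e+01, -2.73919362e+01,  6.45430083e-02,
        2.04369903e-02, -3.19723256e-05]), 'ee_pos': array([6.24579790e+02, 4.56817699e-02, 2.15782345e+02]), 'orientation': array([-1.2100094 ,  1.21007426, -1.20864164]), 'ft_force': array([-0.87583344, -0.65482937, -0.94221814]), 'moment': array([-0.00616408, -0.02506216,  0.00917193]), 'width': 88.01520521536942}
```

View pics/scene0.png

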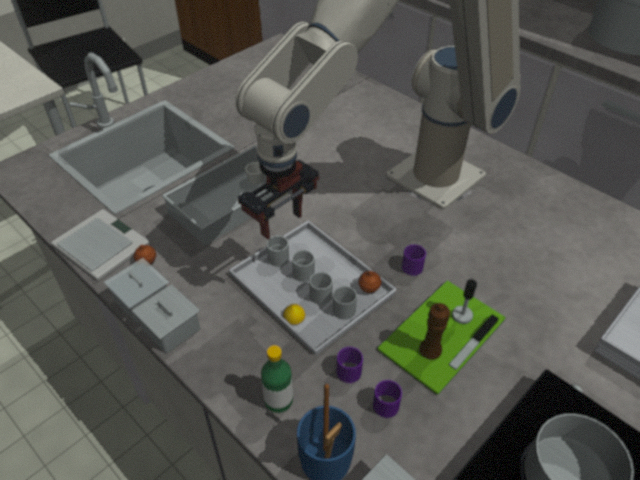

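View pics/side0.png

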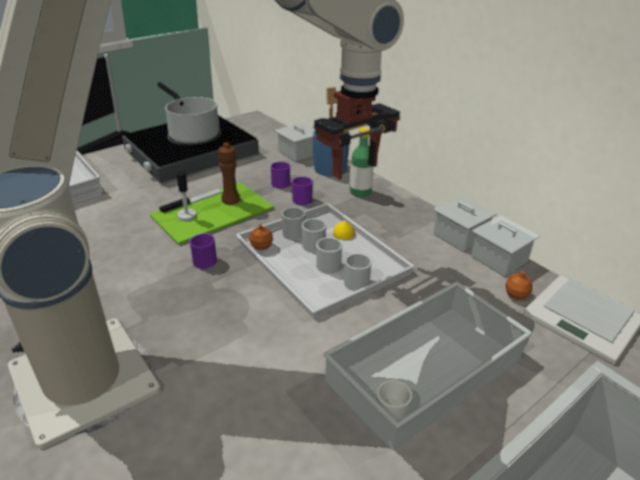

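View pics/wrist0.png

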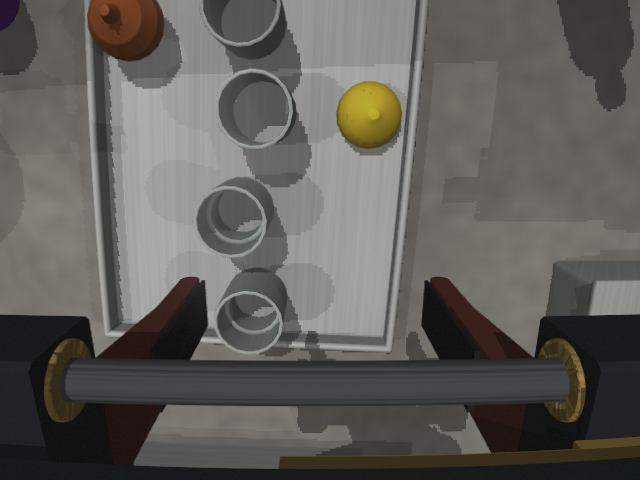

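Run:
```python
from h import *
s=grab("scene");d=grab("side");w=grab("wrist")
P=s["pixels"];hsv=cv2.cvtColor(P,cv2.COLOR_RGB2HSV)
cv2.imwrite("pics/crop1.png",cv2.resize(cv2.cvtColor(P[260:400,360:520],cv2.COLOR_RGB2BGR),(800,700)[:2] and (640,560),interpolation=cv2.INTER_CUBIC))
D=d["pixels"]; cv2.imwrite("pics/crop2.png",cv2.resize(cv2.cvtColor(D[130:280,140:300],cv2.COLOR_RGB2BGR),(640,600),interpolation=cv2.INTER_CUBIC))
for nm,u,v,z in [("presser handle top",470,282,137),("stem base disc",462,315,22),("mill top",438,306,177),("mill foot",430,352,12),("knifeL",455,365,17),("knifeR",495,320,17),("boardN",505,318,12),("boardE",438,390,12),("boardW",380,347,12),("boardtop",452,283,12),("onion",370,282,35)]:
    print(nm,onz(s,u,v,z).round(),bydepth(s,u,v).round())
for nm,u,v,z in [("p top",182,177,137),("disc",186,215,22),("mill top",228,147,177),("pan1",327,355,65),("pan2",400,420,65),("pan3",528,325,65),("pan4",458,287,65),("ramekin",395,390,42)]:
    print(nm,onz(d,u,v,z).round(),bydepth(d,u,v).round())
for u,v in[(242,12),(256,109),(232,221),(249,322)]: print("ring",onz(w,u,v,63).round())
for u,v in[(217,109)]:print(bydepth(w,219,109).round(1))
```

```text
presser handle top [391. 366. 137.] [392. 367. 138.]
stem base disc [394. 371.  22.] [393. 370.  20.]
mill top [526. 371. 177.] [526. 371. 177.]
mill foot [525. 377.  12.] [539. 384.  34.]
knifeL [516. 439.  17.] [516. 439.  16.]
knifeR [348. 433.  17.] [354. 435.  25.]
boardN [322. 446.  12.] [315. 444.   3.]
boardE [590. 448.  12.] [591. 449.  14.]
boardW [595. 287.  12.] [596. 288.  14.]
boardtop [321. 292.  12.] [321. 292.  12.]
onion [480. 155.  35.] [490. 162.  49.]
p top [385. 347. 137.] [390. 359. 131.]
disc [388. 361.  22.] [387. 360.  23.]
mill top [519. 354. 177.] [523. 363. 172.]
pan1 [ 353. -257.   65.] [ 351. -260.   69.]
pan2 [ 357. -426.   65.] [ 355. -428.   69.]
pan3 [ 690. -425.   65.] [ 759. -395.    3.]
pan4 [ 672. -272.   65.] [ 672. -272.   65.]
ramekin [ 407. -368.   42.] [ 416. -360.   29.]
ring [575. 148.  63.]
ring [583.  82.  63.]
ring [562.  -0.  63.]
ring [572. -84.  63.]
[556.   82.6  61.2]
```

```bash
ls pics
```

```text
crop1.png
crop2.png
scene0.png
side0.png
wrist0.png
```

View pics/crop1.png

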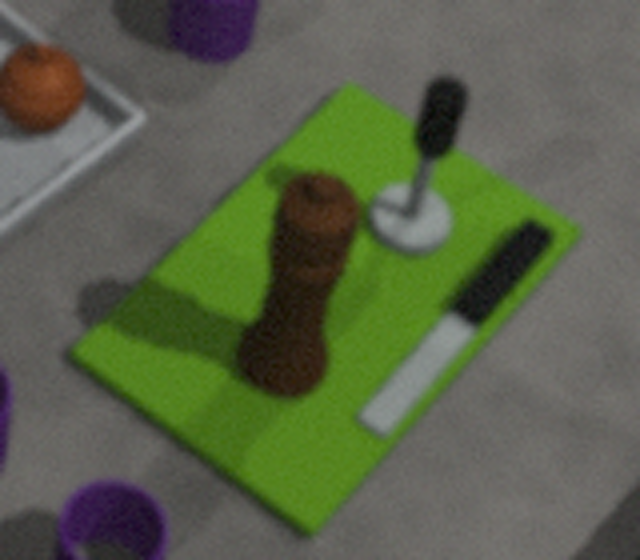

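View pics/crop2.png

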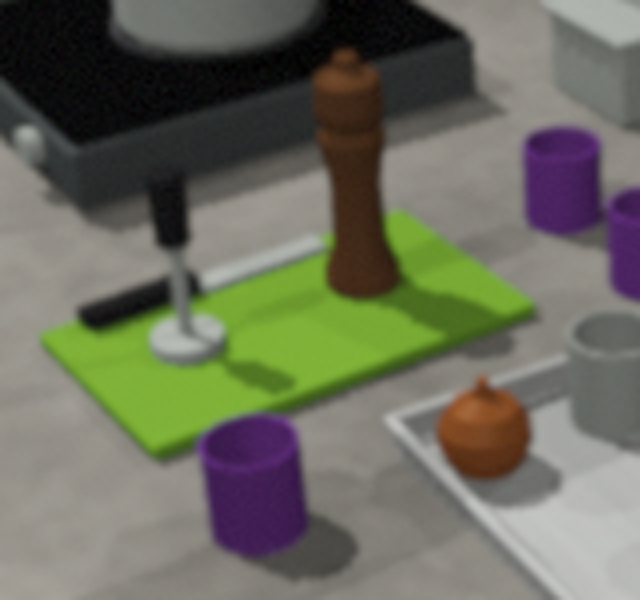

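The scene picture shows these candidates:
- **Presser:** handle top at (470,282), disc at (462,315). The knife handle at (485,328) and the mill at (438,306) could be mistaken for it.
- **Rings:** steel ones on the tray at (278,250), (302,265), (320,288) and (344,300). The look-alikes are purple rings at (413,260), (350,365) and (387,398), and the ramekin at (255,178).

The close crop confirms the disc, stem and black handle. I'll hover near the presser next.

>>> servo_tool(moves="0 0 0.06 0 0 0; -0.03 0.05 0.09 0 0 0; -0.06 0.1 0.09 0 0 0; -0.09 0.15 0.09 0 0 0; -0.13 0.2 0.09 0 0 0; -0.17 0.25 0.09 0 0 0; -0.2 0.3 0.09 0 0 0; -0.23 0.34 0.09 0 0 0")

```text
t: 1.3
ee_pos: [393.6, 341.8, 306.6]
orientation: [-1.209, 1.209, -1.208]
ft_force: [0.1, -0.0, 0.7]
width: 87.8
```

Run:
```python
from h import *
w=grab("wrist","w1.png"); o=ctrl.get_obs(); print(o["t"],o["ee_pos"],o["ft_force"])
print([project(w,o["ee_pos"]+np.array([0,0,-z])) for z in (0,100)])
print(project(w,[391,366,137]))
```

```text
1.35 [390.80582728 345.03498852 306.55689179] [-0.72761549  2.69934686  0.46593716]
[(np.float64(306.3666925651544), np.float64(289.63278098901634)), (np.float64(308.9723889997806), np.float64(232.96706771713735))]
(np.float64(310.1249771656438), np.float64(186.1052498504506))
```

View pics/w1.png

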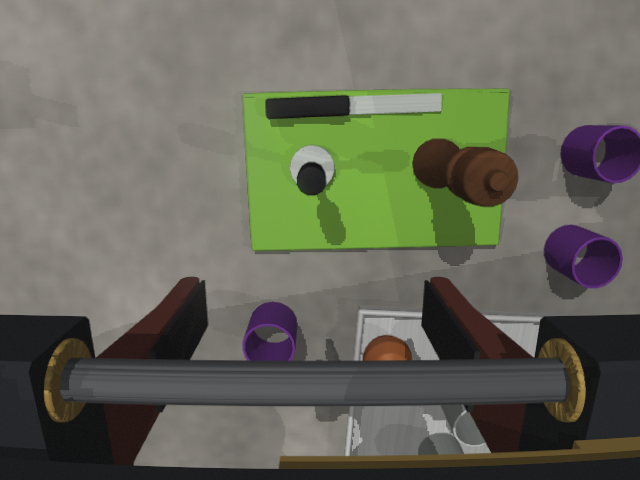

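Run:
```python
from h import *
w=grab("wrist"); o=ctrl.get_obs(); print(o["ee_pos"])
P=w["pixels"].astype(int)
c=w["pixels"][120:230,260:370]; cv2.imwrite("pics/w1c.png",cv2.resize(cv2.cvtColor(c,cv2.COLOR_RGB2BGR),(660,660),interpolation=cv2.INTER_CUBIC))
hsv=cv2.cvtColor(w["pixels"],cv2.COLOR_RGB2HSV)
m=np.zeros((480,640),np.uint8); m[140:200,280:345]=((hsv[...,1]<90)&(hsv[...,2]>110))[140:200,280:345]
ys,xs=np.where(m); print("disc",xs.min(),xs.max(),ys.min(),ys.max(),onz(w,(xs.min()+xs.max())/2,ys.min(),22), onz(w,(xs.min()+xs.max())/2,(ys.min()*2+xs.max()-xs.min())/2,22))
top=(np.abs(P.sum(2))<150); 
m=np.zeros((480,640),np.uint8); m[150:200,290:332]=top[150:200,290:332]
ys,xs=np.where(m); print("handle",xs.min(),xs.max(),ys.min(),ys.max())
d=w["depth"]; print(d[180,311])
mm=(d[150:200,290:332]<d[182,311]+6)&(d[150:200,290:332]>0); ys,xs=np.where(mm); print(xs.mean()+290,ys.mean()+150,onz(w,xs.mean()+290,ys.mean()+150,137),bydepth(w,311,182))
# tray, board plan extents
```

```text
[392.43358945 342.96667992 306.4584897 ]
disc 293 337 149 187 [391.69317244 393.12253458  22.        ] [391.75584188 370.46410037  22.        ]
handle 301 329 167 199
335.469
315.1140350877193 184.20760233918128 [391.7690981  371.10877884 137.        ] [388.55449521 373.13367417 139.44723327]
```

View pics/w1c.png

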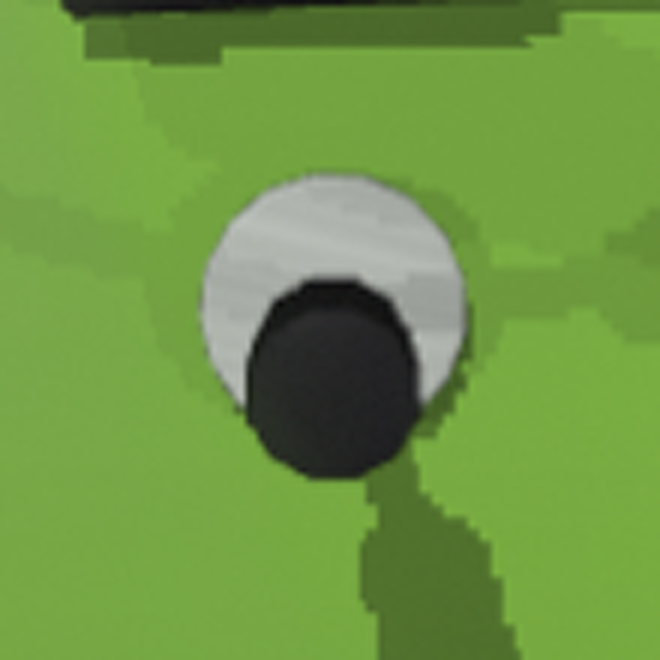

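Run:
```python
from h import *
for i in range(5):
    o=ctrl.get_obs(); print(o["t"],o["ee_pos"].round(2),o["orientation"].round(4),np.abs(o["qvel"]).max().round(4)); ctrl.get_image("wrist")
```

```text
1.4 [392.43 342.97 306.46] [-1.2112  1.2065 -1.2048] 0.0686
1.45 [393.66 341.46 306.42] [-1.211   1.2063 -1.2062] 0.0536
1.5 [394.5  340.45 306.37] [-1.2104  1.2072 -1.2077] 0.0404
1.55 [395.08 339.79 306.33] [-1.2097  1.2083 -1.209 ] 0.027
1.6 [395.43 339.35 306.31] [-1.2092  1.2093 -1.2099] 0.0153
```

```bash
cat >> h.py <<'E'
def handle(w,box,thr=110):
    x0,x1,y0,y1=box
    m=np.zeros((480,640),np.uint8); m[y0:y1,x0:x1]=(w["pixels"][y0:y1,x0:x1].astype(int).sum(2)<thr)
    return m
E
python3 - <<'E'
from h import *
for i in range(4): ctrl.get_image("wrist")
o=ctrl.get_obs();print(o["ee_pos"])
w=grab("wrist")
hsv=cv2.cvtColor(w["pixels"],cv2.COLOR_RGB2HSV)
g=((hsv[...,0]>35)&(hsv[...,0]<60)&(hsv[...,1]>120)).astype(np.uint8)
c,_=cv2.findContours(g,cv2.RETR_EXTERNAL,cv2.CHAIN_APPROX_NONE); c=max(c,key=cv2.contourArea)
r=cv2.minAreaRect(c); bx=cv2.boxPoints(r); print("board",[onz(w,*p,12)[:2].round() for p in bx])
u0,v0=project(w,[394,370,22]); print(u0,v0)
b=(int(u0-35),int(u0+35),int(v0-35),int(v0+35))
m=np.zeros((480,640),np.uint8);m[b[2]:b[3],b[0]:b[1]]=((g==0))[b[2]:b[3],b[0]:b[1]]
gray=(hsv[...,1]<90)&(hsv[...,2]>100)&(m>0)
ys,xs=np.where(gray); k=ys<ys.min()+25
cc,_=cv2.findContours(gray.astype(np.uint8),cv2.RETR_EXTERNAL,cv2.CHAIN_APPROX_NONE); cc=max(cc,key=cv2.contourArea)
h=cv2.convexHull(cc)[:,0]; X=np.array([onz(w,*p,22)[:2] for p in h]); X=X[X[:,1]>372]
A=np.c_[2*X,np.ones(len(X))]; s=np.linalg.lstsq(A,(X**2).sum(1),rcond=None)[0]; print("disc",s[:2],np.sqrt(s[2]+s[:2]@s[:2]))
dk=((w["pixels"].astype(int).sum(2)<150)&(m>0)).astype(np.uint8)
cc,_=cv2.findContours(dk,cv2.RETR_EXTERNAL,cv2.CHAIN_APPROX_NONE); cc=max(cc,key=cv2.contourArea)[:,0]
X=np.array([onz(w,*p,137)[:2] for p in cc]); print(X.min(0),X.max(0)); X=X[X[:,1]<X[:,1].min()+14]
A=np.c_[2*X,np.ones(len(X))]; s=np.linalg.lstsq(A,(X**2).sum(1),rcond=None)[0]; print("handle",s[:2],np.sqrt(s[2]+s[:2]@s[:2]))
E
```

```text
[395.60752248 339.2349671  306.33883326]
board [array([321., 447.]), array([597., 455.]), array([618., 284.]), array([318., 277.])]
312.04145427779287 165.16840440831987
disc [391.80590877 370.68513308] 23.040093847268643
[381.14656114 359.53349516] [402.32623867 383.74384735]
handle [391.73586641 370.07539542] 10.727950119828845
```

>>> servo_tool(moves="-0.003 0.03 0 0 0 0; -0.003 0.03 -0.04 0 0 0; -0.003 0.03 -0.09 0 0 0; -0.003 0.03 -0.14 0 0 0; -0.003 0.03 -0.175 0 0 0; -0.003 0.03 -0.186 0 0 0; -0.003 0.03 -0.186 0 0 0; -0.003 0.03 -0.186 0 0 0")

```text
t: 2.9
ee_pos: [392.9, 370.8, 121.9]
orientation: [-1.206, 1.209, -1.209]
ft_force: [0.4, -0.0, 0.6]
width: 88.0
```

>>> servo_tool(moves="0 0 0 0 0 0; 0 0 0 0 0 0; 0 0 0 0 0 0; 0 0 0 0 0 0; 0 0 0 0 0 0; 0 0 0 0 0 0", hand=255)

```text
t: 3.65
ee_pos: [392.0, 370.0, 120.3]
orientation: [-1.209, 1.209, -1.209]
ft_force: [-0.1, 0.5, 0.3]
width: 31.4
```

>>> servo_tool(moves="0 0 0 0 0 0; 0 0 0 0 0 0; 0 0 0.01 0 0 0; 0 0 0.04 0 0 0; 0 0 0.08 0 0 0; 0 -0.02 0.12 0 0 0; 0 -0.06 0.13 0 0 0; 0.01 -0.1 0.13 0 0 0")

```text
t: 4.65
ee_pos: [402.1, 269.5, 252.2]
orientation: [-1.207, 1.207, -1.208]
ft_force: [0.5, -0.8, -1.5]
width: 23.1
```

>>> servo_tool(moves="0.02 -0.05 0 0 0 0; 0.05 -0.09 0 0 0 0; 0.08 -0.13 0 0 0 0; 0.09 -0.15 0 0 0 0; 0.098 -0.16 0 0 0 0; 0.098 -0.16 0 0 0 0; 0.098 -0.16 0 0 0 0; 0.098 -0.16 0 0 0 0")

```text
t: 5.65
ee_pos: [499.5, 110.8, 250.4]
orientation: [-1.21, 1.208, -1.208]
ft_force: [0.5, -0.1, -0.6]
width: 22.8
```

Run:
```python
from h import *
grab("wrist");grab("wrist");o=ctrl.get_obs(); print(o["t"],o["ee_pos"],o["width"],o["ft_force"])
w=grab("wrist","w2.png")
```

```text
5.75 [499.68074473 110.64470907 250.42518867] 23.057889863271544 [ 0.43952368 -0.31956672 -1.80424779]
```

View pics/w2.png

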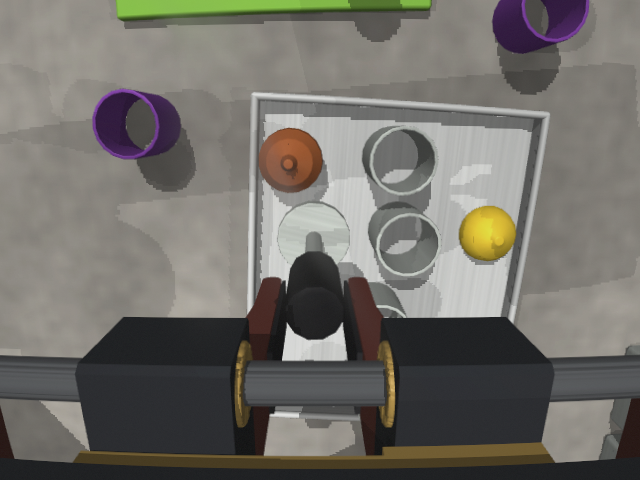

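```bash
cat >> h.py <<'E'
def cloud(im):
    u,v=np.meshgrid(np.arange(640.),np.arange(480.))
    K=np.array([[im["f"],0,im["cx"]],[0,im["f"],im["cy"]],[0,0,1]])
    p=cv2.undistortPoints(np.stack([u.ravel(),v.ravel()],1)[:,None],K,np.array([im["k1"],0,0,0.]))[:,0]
    d=im["depth"].ravel().astype(float)
    X=np.stack([p[:,0],-p[:,1],-np.ones(len(p))],1)*d[:,None]
    W=X@im["Rc"].T+im["p"]; W[d<=0]=np.nan
    return W.reshape(480,640,3)
def circ(X):
    A=np.c_[2*X,np.ones(len(X))]; s=np.linalg.lstsq(A,(X**2).sum(1),rcond=None)[0]
    return s[0],s[1],np.sqrt(s[2]+s[:2]@s[:2])
def rob(X,it=6,tol=1.5):
    k=np.ones(len(X),bool)
    for _ in range(it):
        c=circ(X[k]); r=np.abs(np.hypot(X[:,0]-c[0],X[:,1]-c[1])-c[2]); k=r<max(tol,np.percentile(r,60))
    return c,k.sum()
def circfit(im,mask,z,ycut=None):
    cs,_=cv2.findContours(mask.astype(np.uint8),cv2.RETR_EXTERNAL,cv2.CHAIN_APPROX_NONE)
    c=max(cs,key=cv2.contourArea)
    h=cv2.convexHull(c)[:,0]
    full=c[:,0]
    X=np.array([onz(im,*p,z)[:2] for p in full.astype(float)])
    H=np.array([onz(im,*p,z)[:2] for p in h.astype(float)])
    return X,H
E
python3 - <<'E'
from h import *
grab("wrist")
w=grab("wrist"); C=cloud(w)
for nm,(x0,x1,y0,y1) in {"r1":(355,445,115,205),"r2":(365,450,200,285)}.items():
    z=C[y0:y1,x0:x1,2]; m=np.zeros((480,640),bool); m[y0:y1,x0:x1]=(z>56)&(z<72)
    print(nm,m.sum(),np.median(C[m][:,2]),np.std(C[m][:,2]))
    X,H=circfit(w,m,63); print(rob(H), circ(H),len(H))
x0,x1,y0,y1=275,352,195,275
z=C[y0:y1,x0:x1,2]; print("disc z",np.nanpercentile(z,[1,5,20,50,80,95]))
zc=C[240,290:300,2]; print(C[240,290],zc)
m=np.zeros((480,640),bool); m[y0:y1,x0:x1]=np.abs(z-(250.4-98))<14
print(m.sum(),np.median(C[m][:,2]))
cv2.imwrite("pics/m.png",(m*255).astype(np.uint8))
X,H=circfit(w,m,np.median(C[m][:,2])); print("disc",H[:,1].max(),rob(H[H[:,1]>112]))
E
```

```text
r1 1005 63.82009812241273 2.3037041984251765
((np.float64(573.2512867155779), np.float64(153.79314227486645), np.float64(28.498833915471575)), np.int64(36)) (np.float64(573.2512867155779), np.float64(153.79314227486645), np.float64(28.498833915471575)) 36
r2 995 63.514701871210036 2.5038957364704415
((np.float64(580.7165108853087), np.float64(82.96496128931926), np.float64(28.731724244471586)), np.int64(36)) (np.float64(580.7165108853087), np.float64(82.96496128931926), np.float64(28.731724244471586)) 36
disc z [  2.77317489   3.44955588   4.58046246 153.24673793 155.38296728
 243.10269322]
[484.91694325 109.76108618 153.32119641] [153.32119641 153.48370342 154.08714339 153.87832764 153.87949848
 153.35462773 153.5693863  153.54880046 153.87538462 152.94200265]
3174 153.42915596779685
disc 134.93557055459996 ((np.float64(499.81438232196626), np.float64(112.73594647542143), np.float64(22.659889622363853)), np.int64(15))
```

View pics/m.png

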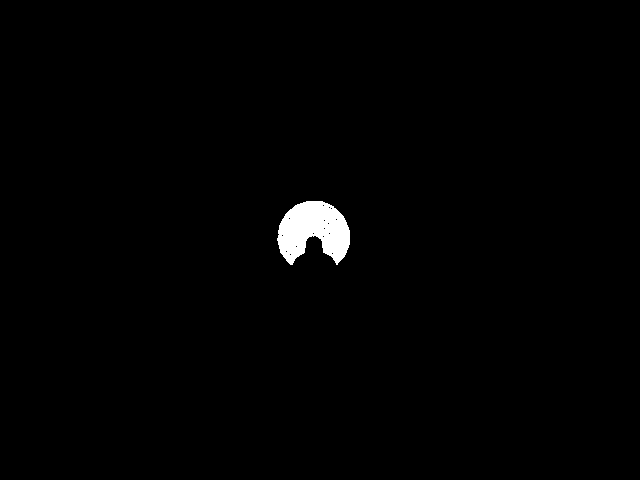

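```bash
cat >> h.py <<'E'
from scipy.optimize import least_squares
def fixr(X,r):
    s=least_squares(lambda c:np.hypot(X[:,0]-c[0],X[:,1]-c[1])-r,X.mean(0),loss="soft_l1",f_scale=0.4)
    return s.x,np.abs(s.fun).mean()
def ring(w,C,xy,z0=63):
    u,v=map(int,project(w,[*xy,z0])); D=np.hypot(C[...,0]-xy[0],C[...,1]-xy[1])
    m=(np.abs(C[...,2]-z0)<8)&(D<36)
    X,H=circfit(w,m,z0); return fixr(H,28.5),circ(H),m.sum()
def disc(w,C,tcp,zt=None):
    D=np.hypot(C[...,0]-tcp[0],C[...,1]-tcp[1]); zt=zt or tcp[2]-98
    m=(np.abs(C[...,2]-zt)<14)&(D<32); z=np.median(C[m][:,2])
    X,H=circfit(w,m,z); lo=X[:,1].min(); H=H[H[:,1]>tcp[1]-8]; return fixr(H,23.5),circ(H),z,m.sum()
E
python3 - <<'E'
from h import *
o=ctrl.get_obs();w=grab("wrist"); C=cloud(w);print(o["ee_pos"])
print(ring(w,C,(573,154)));print(ring(w,C,(581,83)));print(disc(w,C,o["ee_pos"]))
for x,y in((500,-84),): pass
E
```

```text
[499.84660429 110.32905464 250.39652823]
((array([573.30656963, 153.81568661]), np.float64(0.289338509044264)), (np.float64(573.2675155696024), np.float64(153.81809586370275), np.float64(28.50890245692707)), np.int64(1032))
((array([580.67901486,  82.97679978]), np.float64(0.5100354888089487)), (np.float64(580.6176631987375), np.float64(83.0396159904285), np.float64(28.810723983814693)), np.int64(1042))
((array([499.81761891, 111.55401669]), np.float64(0.32027011087025753)), (np.float64(499.8329467558335), np.float64(112.0508113802216), np.float64(23.067595346268238)), np.float64(153.40658841222623), np.int64(3188))
```

>>> servo_tool(moves="0.04 0.023 0 0 0 0; 0.0735 0.042 0 0 0 0; 0.0735 0.042 -0.03 0 0 0; 0.0735 0.042 -0.06 0 0 0; 0.0735 0.042 -0.066 0 0 0; 0.0735 0.042 -0.066 0 0 0; 0.0735 0.042 -0.066 0 0 0; 0.0735 0.042 -0.066 0 0 0")

```text
t: 6.95
ee_pos: [574.2, 152.1, 185.6]
orientation: [-1.207, 1.208, -1.21]
ft_force: [0.3, -0.9, -1.7]
width: 22.7
```

Run:
```python
from h import *
grab("wrist");grab("wrist");o=ctrl.get_obs();w=grab("wrist","w3.png"); C=cloud(w);print(o["ee_pos"],o["ft_force"])
print(ring(w,C,(573,154)));print(disc(w,C,o["ee_pos"]))
```

```text
[573.84962301 152.08560975 185.18148751] [ 0.59925668  0.0929697  -2.52954961]
((array([573.37869051, 154.1589484 ]), np.float64(0.17886960252349823)), (np.float64(573.3582312254392), np.float64(154.23455580210225), np.float64(28.392153348268774)), np.int64(768))
((array([573.97610454, 153.29959342]), np.float64(0.2978001041295111)), (np.float64(573.923189963997), np.float64(153.86080372497042), np.float64(23.043010257502033)), np.float64(88.14481845148686), np.int64(3183))
```

View pics/w3.png

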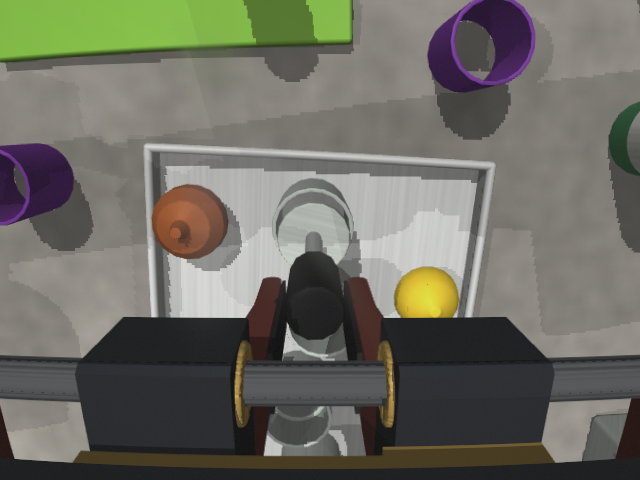

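>>> servo_tool(moves="-0.0006 0.0006 -0.006 0 0 0; -0.0006 0.0006 -0.01 0 0 0; -0.0006 0.0006 -0.013 0 0 0; -0.0006 0.0006 -0.015 0 0 0; -0.0006 0.0006 -0.017 0 0 0; -0.0006 0.0006 -0.018 0 0 0; -0.0006 0.0006 -0.018 0 0 0")

```text
t: 7.98
ee_pos: [572.9, 152.6, 166.3]
orientation: [-1.209, 1.209, -1.209]
ft_force: [0.1, 0.7, -1.1]
width: 23.3
```

Run:
```python
from h import *
grab("wrist");o=ctrl.get_obs();w=grab("wrist","w4.png"); C=cloud(w);print(o["ee_pos"],o["ft_force"])
print(ring(w,C,(573,154)));print(disc(w,C,o["ee_pos"]))
```

```text
[572.92545958 152.65094187 166.4298567 ] [ 0.5829531   0.10987788 -1.59059167]
((array([573.26108045, 154.22164716]), np.float64(0.23292428883099395)), (np.float64(573.2794160860312), np.float64(154.20544534075316), np.float64(28.55623589023423)), np.int64(4254))
((array([573.16550951, 160.82342745]), np.float64(1.922485849419841)), (np.float64(573.3429537019441), np.float64(156.17118562284008), np.float64(27.635094025552895)), np.float64(69.06171105336452), np.int64(4358))
```

>>> servo_tool(moves="0 0 -0.008 0 0 0; 0 0 -0.016 0 0 0; 0 0 -0.021 0 0 0; 0 0 -0.023 0 0 0; 0 0 -0.025 0 0 0; 0 0 -0.027 0 0 0; 0 0 -0.0275 0 0 0; 0 0 -0.0275 0 0 0")

```text
t: 9.07
ee_pos: [572.9, 152.6, 139.0]
orientation: [-1.209, 1.209, -1.209]
ft_force: [0.1, 0.0, -1.0]
width: 23.0
```

>>> servo_tool(moves="0 0 -0.002 0 0 0; 0 0 -0.004 0 0 0; 0 0 -0.008 0 0 0; 0 0 -0.013 0 0 0; 0 0 -0.0165 0 0 0; 0 0 -0.018 0 0 0; 0 0 -0.018 0 0 0; 0 0 -0.018 0 0 0")

```text
t: 10.07
ee_pos: [573.0, 152.6, 121.0]
orientation: [-1.209, 1.209, -1.209]
ft_force: [0.1, 0.2, -1.5]
width: 23.3
```

Run:
```python
from h import *
o=ctrl.get_obs();w=grab("side","s4.png");print(o["t"],o["ee_pos"],o["ft_force"])
w=grab("wrist","w4.png")
```

```text
10.075 [572.9785348  152.64326498 120.99759845] [ 0.11973783  0.16815135 -1.48192167]
```

View pics/w4.png

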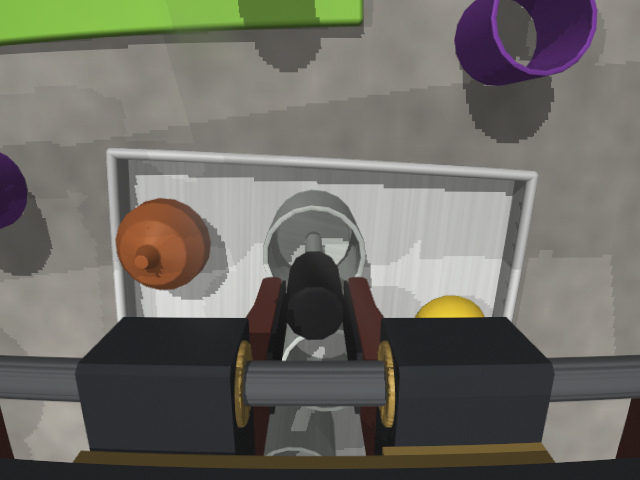

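View pics/s4.png

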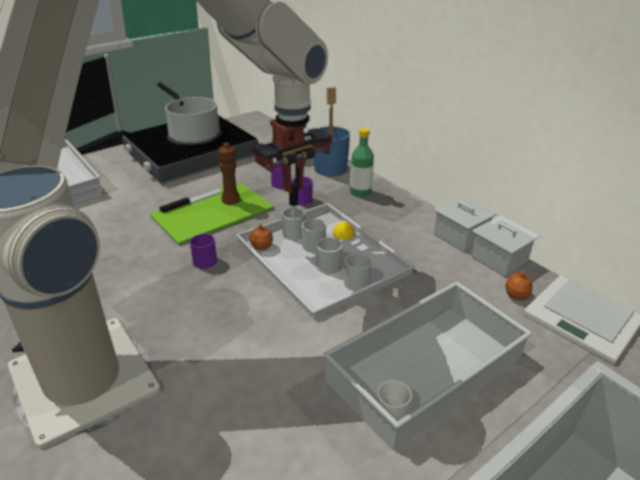

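>>> servo_tool(moves="0 0 0.03 0 0 0; 0 0 0.064 0 0 0; 0 0 0.068 0 0 0; 0.004 -0.04 0.066 0 0 0; 0.0075 -0.071 0.064 0 0 0; 0.0075 -0.071 0.064 0 0 0; 0.0075 -0.071 0.064 0 0 0; 0.0075 -0.071 0.064 0 0 0")

```text
t: 11.18
ee_pos: [580.2, 82.4, 184.5]
orientation: [-1.21, 1.209, -1.208]
ft_force: [0.4, -0.2, -2.6]
width: 23.1
```

Run:
```python
from h import *
grab("wrist");grab("wrist");o=ctrl.get_obs();w=grab("wrist","w5.png"); C=cloud(w);print(o["ee_pos"],o["ft_force"])
print(ring(w,C,(573,154)));print(ring(w,C,(581,83)));print(disc(w,C,o["ee_pos"]))
```

```text
[580.2600257   82.4238638  184.72490453] [-0.44515917  1.11298466 -1.38655864]
((array([572.19998663, 153.14708908]), np.float64(0.21270344976998462)), (np.float64(572.1996051663257), np.float64(153.18283572921314), np.float64(28.36794765257271)), np.int64(1459))
((array([581.16136381,  83.00126177]), np.float64(0.2028513878428155)), (np.float64(581.1670436971363), np.float64(83.00616876014351), np.float64(28.48006248321187)), np.int64(783))
((array([580.23501889,  83.63514539]), np.float64(0.28914190545221946)), (np.float64(580.1386780061501), np.float64(84.08527935004213), np.float64(23.127456480817855)), np.float64(87.69980364637743), np.int64(3184))
```

View pics/w5.png

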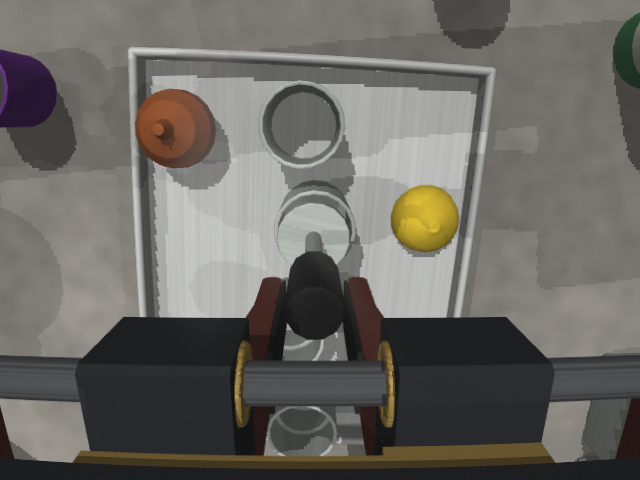

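>>> servo_tool(moves="0.0009 -0.0007 -0.006 0 0 0; 0.0009 -0.0007 -0.01 0 0 0; 0.0009 -0.0007 -0.013 0 0 0; 0.0009 -0.0007 -0.015 0 0 0; 0.0009 -0.0007 -0.017 0 0 0; 0.0009 -0.0007 -0.018 0 0 0; 0.0009 -0.0007 -0.018 0 0 0")

```text
t: 12.2
ee_pos: [581.3, 80.9, 166.9]
orientation: [-1.209, 1.209, -1.209]
ft_force: [-0.4, 0.5, -1.9]
width: 23.1
```

>>> servo_tool(moves="0 0 -0.008 0 0 0; 0 0 -0.016 0 0 0; 0 0 -0.021 0 0 0; 0 0 -0.023 0 0 0; 0 0 -0.025 0 0 0; 0 0 -0.027 0 0 0; 0 0 -0.028 0 0 0; 0 0 -0.028 0 0 0")

```text
t: 13.2
ee_pos: [581.3, 80.9, 138.9]
orientation: [-1.209, 1.209, -1.209]
ft_force: [0.2, 0.0, -1.6]
width: 22.9
```

>>> servo_tool(moves="0 0 -0.002 0 0 0; 0 0 -0.004 0 0 0; 0 0 -0.008 0 0 0; 0 0 -0.013 0 0 0; 0 0 -0.0165 0 0 0; 0 0 -0.018 0 0 0; 0 0 -0.018 0 0 0; 0 0 -0.018 0 0 0")

```text
t: 14.2
ee_pos: [581.4, 80.9, 121.0]
orientation: [-1.209, 1.209, -1.209]
ft_force: [-0.0, 0.5, -1.1]
width: 22.9
```

Run:
```python
from h import *
w=grab("wrist","w6.png"); C=cloud(w)
w1=grab("side")
print(ring(w,C,(573,154)));print(ring(w,C,(581,83)))
```

```text
((array([572.31658697, 153.10296281]), np.float64(0.23479757753003602)), (np.float64(572.2814207015198), np.float64(153.14300041872798), np.float64(28.316248730604844)), np.int64(2449))
((array([581.02853364,  83.21478316]), np.float64(0.39291492896171154)), (np.float64(580.9771910507789), np.float64(83.55857702030039), np.float64(28.21593264339768)), np.int64(1604))
```

View pics/w6.png

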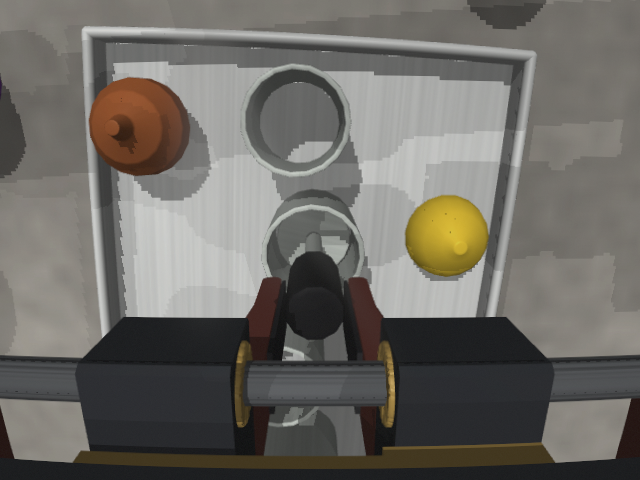

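>>> servo_tool(moves="0 0 0.03 0 0 0; 0 0 0.064 0 0 0; 0 0 0.068 0 0 0; -0.01 -0.043 0.067 0 0 0; -0.019 -0.083 0.064 0 0 0; -0.019 -0.083 0.064 0 0 0; -0.019 -0.083 0.064 0 0 0; -0.019 -0.083 0.064 0 0 0")

```text
t: 15.3
ee_pos: [562.4, -1.2, 184.6]
orientation: [-1.21, 1.209, -1.208]
ft_force: [0.4, 0.0, -0.9]
width: 23.0
```

Run:
```python
from h import *
grab("wrist");grab("wrist");o=ctrl.get_obs();w=grab("wrist","w7.png"); C=cloud(w);print(o["ee_pos"],o["ft_force"])
print(ring(w,C,(562,0)));print(ring(w,C,(581,83)));print(disc(w,C,o["ee_pos"]))
```

```text
[562.44663349  -1.25211769 184.7387551 ] [-0.28102089 -0.43380448 -2.14090513]
((array([ 5.60175731e+02, -3.35113073e-01]), np.float64(0.2660457093606051)), (np.float64(560.1597467655363), np.float64(-0.21464561964239692), np.float64(28.35194924115649)), np.int64(775))
((array([580.26518477,  81.83180997]), np.float64(0.2132053096775353)), (np.float64(580.277590637666), np.float64(81.84431679381623), np.float64(28.30171073326088)), np.int64(1500))
((array([5.62372541e+02, 9.03630568e-02]), np.float64(0.26434842032397166)), (np.float64(562.3045054206591), np.float64(0.4676262273987959), np.float64(23.15345641517203)), np.float64(87.72670771996732), np.int64(3186))
```

View pics/w7.png

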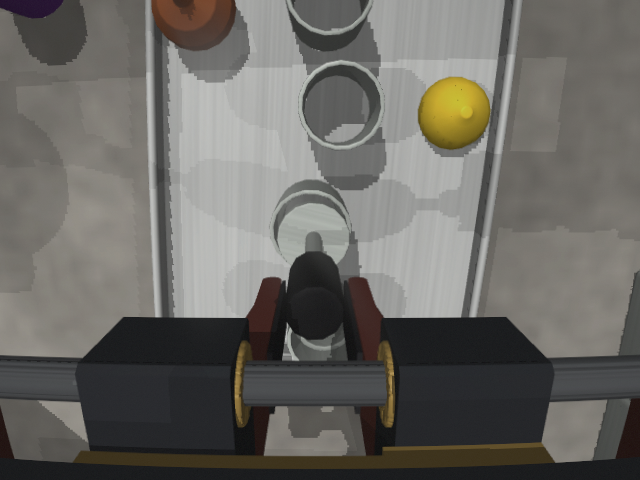

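>>> servo_tool(moves="-0.0022 -0.0005 -0.006 0 0 0; -0.0022 -0.0005 -0.01 0 0 0; -0.0022 -0.0005 -0.013 0 0 0; -0.0022 -0.0005 -0.015 0 0 0; -0.0022 -0.0005 -0.017 0 0 0; -0.0022 -0.0005 -0.018 0 0 0; -0.0022 -0.0005 -0.018 0 0 0")

```text
t: 16.32
ee_pos: [560.1, -2.6, 166.8]
orientation: [-1.209, 1.209, -1.209]
ft_force: [-0.4, 0.1, -0.5]
width: 22.7
```

>>> servo_tool(moves="0 0 -0.008 0 0 0; 0 0 -0.016 0 0 0; 0 0 -0.021 0 0 0; 0 0 -0.023 0 0 0; 0 0 -0.025 0 0 0; 0 0 -0.0265 0 0 0; 0 0 -0.0265 0 0 0; 0 0 -0.0265 0 0 0")

```text
t: 17.32
ee_pos: [560.6, -2.6, 141.3]
orientation: [-1.208, 1.208, -1.21]
ft_force: [-2.2, 0.0, 6.3]
width: 23.2
```

>>> servo_tool(moves="0 0 0.02 0 0 0; 0 0 0.044 0 0 0; 0 0 0.05 0 0 0; 0.006 -0.043 0.05 0 0 0; 0.011 -0.083 0.046 0 0 0; 0.011 -0.083 0.045 0 0 0; 0.011 -0.083 0.045 0 0 0; 0.011 -0.083 0.045 0 0 0")

```text
t: 18.32
ee_pos: [570.8, -84.7, 185.1]
orientation: [-1.21, 1.209, -1.208]
ft_force: [1.1, 0.3, -1.5]
width: 22.8
```

Run:
```python
from h import *
grab("wrist");grab("wrist");o=ctrl.get_obs();w=grab("wrist","w8.png"); C=cloud(w);print(o["ee_pos"],o["ft_force"])
print(ring(w,C,(560,0)));print(ring(w,C,(571,-83)));print(disc(w,C,o["ee_pos"]))
```

```text
[571.00213918 -84.70507098 185.34245241] [-0.81462753  0.19953604 -2.00784239]
((array([560.00857861,  -1.06319462]), np.float64(0.11525322482307218)), (np.float64(560.0026294091705), np.float64(-1.0637525837228168), np.float64(28.45620757088399)), np.int64(1501))
((array([570.75121096, -84.06150354]), np.float64(0.19450945273411543)), (np.float64(570.774338442433), np.float64(-83.97330526155315), np.float64(28.37272610471228)), np.int64(765))
((array([570.98254082, -83.50163451]), np.float64(0.31382402985438607)), (np.float64(570.9236711054679), np.float64(-82.90737185532817), np.float64(23.035720160405525)), np.float64(88.34176219706495), np.int64(3177))
```

View pics/w8.png

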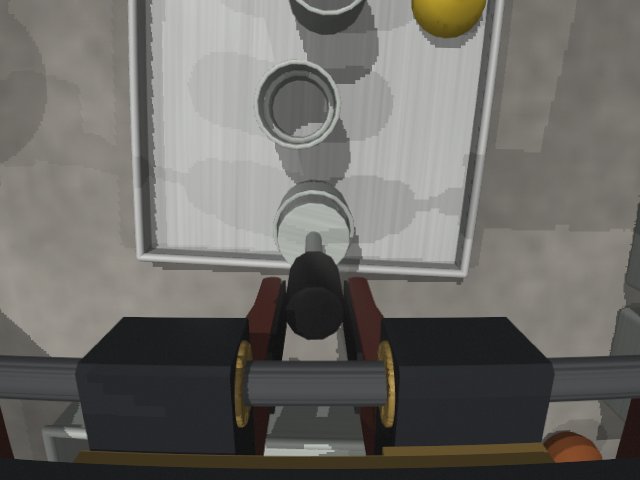

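>>> servo_tool(moves="-0.0002 -0.0007 -0.006 0 0 0; -0.0002 -0.0007 -0.01 0 0 0; -0.0002 -0.0007 -0.013 0 0 0; -0.0002 -0.0007 -0.015 0 0 0; -0.0002 -0.0007 -0.017 0 0 0; -0.0002 -0.0007 -0.018 0 0 0; -0.0002 -0.0007 -0.018 0 0 0")

```text
t: 19.35
ee_pos: [570.9, -86.3, 167.3]
orientation: [-1.209, 1.209, -1.209]
ft_force: [-0.3, -0.3, -1.2]
width: 22.8
```

>>> servo_tool(moves="0 0 -0.008 0 0 0; 0 0 -0.016 0 0 0; 0 0 -0.021 0 0 0; 0 0 -0.023 0 0 0; 0 0 -0.025 0 0 0; 0 0 -0.027 0 0 0; 0 0 -0.0275 0 0 0; 0 0 -0.0275 0 0 0")

```text
t: 20.35
ee_pos: [571.5, -86.4, 141.2]
orientation: [-1.208, 1.208, -1.21]
ft_force: [-2.1, -0.5, 7.3]
width: 23.0
```

>>> servo_tool(moves="0 0 0.03 0 0 0; 0 0 0.08 0 0 0; -0.03 0.03 0.11 0 0 0; -0.06 0.08 0.11 0 0 0; -0.09 0.13 0.11 0 0 0; -0.12 0.18 0.11 0 0 0; -0.15 0.23 0.11 0 0 0; -0.17 0.285 0.11 0 0 0")

```text
t: 21.35
ee_pos: [399.6, 199.9, 250.3]
orientation: [-1.208, 1.209, -1.21]
ft_force: [1.6, 0.1, -2.0]
width: 23.0
```

>>> servo_tool(moves="-0.005 0.055 0 0 0 0; -0.009 0.11 0 0 0 0; -0.009 0.155 0 0 0 0; -0.009 0.171 -0.02 0 0 0; -0.009 0.171 -0.07 0 0 0; -0.009 0.171 -0.11 0 0 0; -0.009 0.171 -0.12 0 0 0; -0.009 0.171 -0.12 0 0 0")

```text
t: 22.35
ee_pos: [392.1, 369.8, 130.2]
orientation: [-1.209, 1.209, -1.209]
ft_force: [0.9, 0.2, -0.5]
width: 22.7
```

Run:
```python
from h import *
grab("wrist");o=ctrl.get_obs();w=grab("wrist","w9.png"); C=cloud(w);print(o["t"],o["ee_pos"],o["ft_force"])
print(disc(w,C,o["ee_pos"]))
grab("scene","sc9.png")
```

```text
22.4 [392.62024377 370.28904512 131.00902809] [-0.2898934   0.35528315 -1.34554409]
((array([392.66184862, 371.7606939 ]), np.float64(0.31761614235176466)), (np.float64(392.64263433827927), np.float64(372.32904136637336), np.float64(23.02224446215271)), np.float64(34.01184374592867), np.int64(3187))
```

View pics/w9.png

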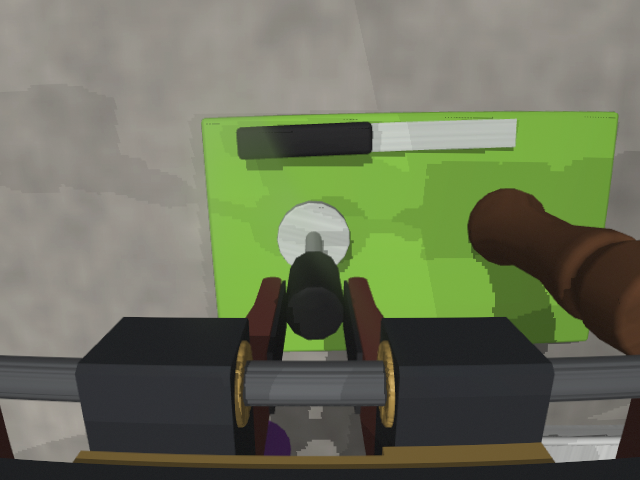

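>>> servo_tool(moves="0 0 -0.004 0 0 0; 0 0 -0.007 0 0 0; 0 0 -0.0085 0 0 0; 0 0 -0.0095 0 0 0; 0 0 -0.0098 0 0 0; 0 0 -0.0098 0 0 0; 0 0 -0.0098 0 0 0")

```text
t: 23.38
ee_pos: [392.0, 369.8, 120.3]
orientation: [-1.209, 1.209, -1.209]
ft_force: [-1.2, 0.2, 3.3]
width: 23.1
```

Foot in contact with the board (about 4 N); release.

>>> servo_tool(moves="0 0 0 0 0 0; 0 0 0 0 0 0; 0 0 0 0 0 0; 0 0 0 0 0 0; 0 0 0.02 0 0 0; 0 0 0.06 0 0 0; 0 0 0.11 0 0 0; 0 0 0.15 0 0 0", hand=0)

```text
t: 24.38
ee_pos: [392.0, 369.8, 272.0]
orientation: [-1.208, 1.209, -1.209]
ft_force: [-0.4, 0.5, 0.1]
width: 88.1
```

Run:
```python
from h import *
grab("wrist");grab("wrist");o=ctrl.get_obs();w=grab("wrist","w10.png");print(o["t"],o["ee_pos"],o["width"])
C=cloud(w); print(disc(w,C,[392,370,0],22))
d=grab("side"); D=cloud(d); s=grab("scene"); S=cloud(s)
cv2.imwrite("pics/pan.png",cv2.resize(cv2.cvtColor(d["pixels"][250:450,300:560],cv2.COLOR_RGB2BGR),(780,600)))
for nm,Q in(("side",D),("scene",S)):
    m=(Q[...,2]>58)&(Q[...,2]<72)&(Q[...,1]<-180)&(Q[...,1]>-520)&(Q[...,0]>300)&(Q[...,0]<720)
    P=Q[m][:,:2]; print(nm,len(P),P.min(0),P.max(0),cv2.minAreaRect(P.astype(np.float32)))
    m=(Q[...,2]>36)&(Q[...,2]<48)&(Q[...,1]<-230)&(Q[...,1]>-450)&(Q[...,0]>340)&(Q[...,0]<670)
    P=Q[m];print(len(P),np.median(P,0))
```

```text
24.475 [393.84116531 371.52788471 274.82613522] 87.7908398611468
((array([390.62785946, 379.53892325]), np.float64(3.9166590465152953)), (np.float64(391.99449652960243), np.float64(371.1747618617926), np.float64(31.358995262728932)), np.float64(20.334185245048502), np.int64(2332))
side 2954 [ 341.53362569 -443.60313354] [ 681.44707178 -250.45651861] ((511.23614501953125, -346.26751708984375), (186.879638671875, 335.6672058105469), 88.4561996459961)
1869 [ 420.55245025 -365.99553128   42.43022887]
scene 983 [ 340.56138258 -444.87124951] [ 678.81856035 -248.94658319] ((508.50079345703125, -347.6747131347656), (191.32199096679688, 336.54736328125), 88.3493881225586)
844 [ 468.34549023 -370.62464148   42.06447689]
```

View pics/pan.png

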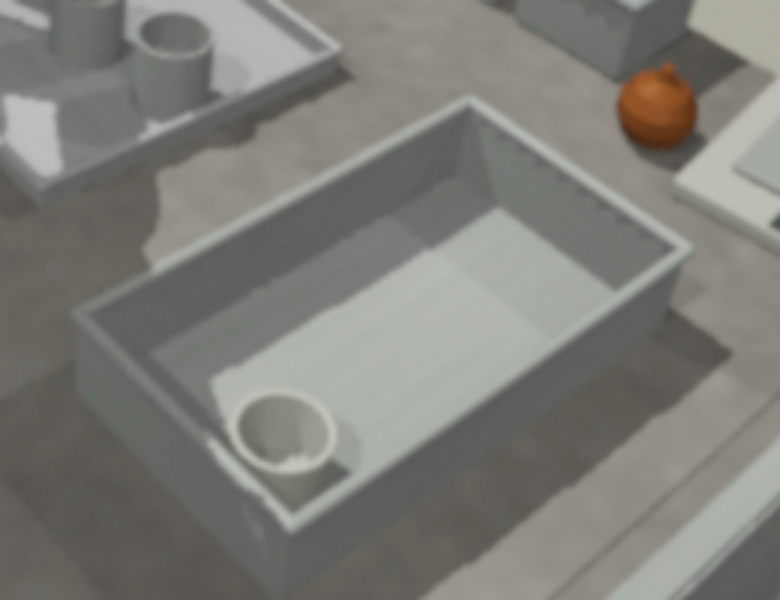

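View pics/w10.png

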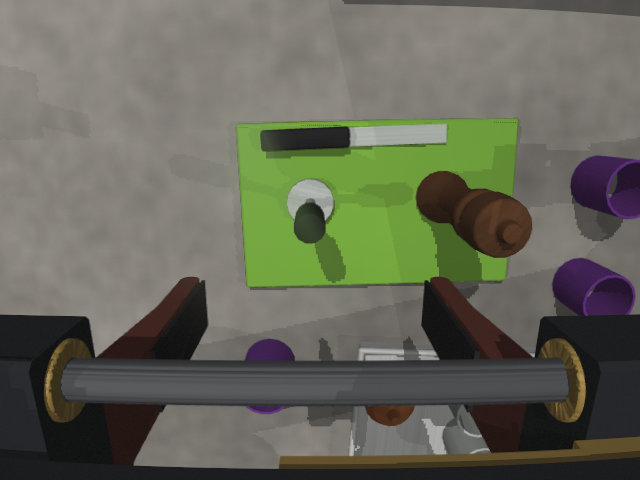

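>>> servo_tool(moves="0 -0.06 0 0 0 0; 0.02 -0.115 0 0 0 0; 0.045 -0.17 0 0 0 0; 0.07 -0.225 -0.01 0 0 0; 0.095 -0.28 -0.02 0 0 0; 0.12 -0.335 -0.03 0 0 0; 0.15 -0.385 -0.05 0 0 0; 0.174 -0.42 -0.07 0 0 0")

```text
t: 25.62
ee_pos: [565.7, -52.6, 197.7]
orientation: [-1.21, 1.212, -1.209]
ft_force: [1.3, 0.9, -0.4]
width: 88.1
```

>>> servo_tool(moves="0.005 -0.034 -0.03 0 0 0; 0.005 -0.034 -0.06 0 0 0; 0.005 -0.034 -0.06 0 0 0; 0.005 -0.034 -0.06 0 0 0")

```text
t: 26.12
ee_pos: [570.7, -83.9, 140.0]
orientation: [-1.21, 1.21, -1.208]
ft_force: [0.6, 0.1, -0.2]
width: 87.9
```

Run:
```python
from h import *
grab("wrist");o=ctrl.get_obs();w=grab("wrist","w11.png");print(o["t"],o["ee_pos"],o["width"])
C=cloud(w); print(ring(w,C,[571,-84]),ring(w,C,[560,0]))
```

```text
26.175 [571.26406196 -83.9440492  140.731512  ] 87.94440458827724
((array([570.60532871, -84.3618308 ]), np.float64(0.2847139752101783)), (np.float64(570.6233444326471), np.float64(-84.26893876107329), np.float64(28.72187091429542)), np.int64(2017)) ((array([560.12472244,  -1.16005329]), np.float64(0.12939752080811376)), (np.float64(560.130511550149), np.float64(-1.158095884748036), np.float64(28.407921633138393)), np.int64(2165))
```

View pics/w11.png

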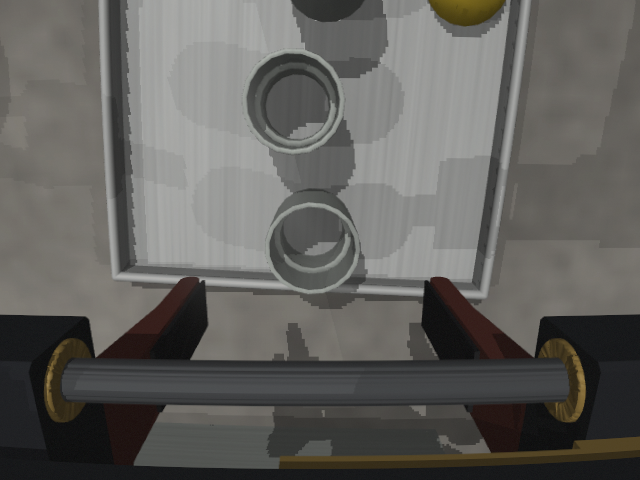

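>>> servo_tool(moves="0 0 -0.04 0 0 0; 0 0 -0.075 0 0 0; 0 0 -0.09 0 0 0; 0 0 -0.094 0 0 0; 0 0 -0.094 0 0 0; 0 0 -0.094 0 0 0")

```text
t: 26.98
ee_pos: [571.8, -84.4, 47.3]
orientation: [-1.208, 1.207, -1.21]
ft_force: [-0.4, 1.1, 0.8]
width: 87.4
```

>>> servo_tool(moves="0 0 0 0 0 0; 0 0 0 0 0 0; 0 0 0 0 0 0; 0 0 0 0 0 0; 0 0 0 0 0 0; 0 0 0 0 0 0", hand=255)

```text
t: 27.72
ee_pos: [570.8, -84.3, 46.1]
orientation: [-1.209, 1.209, -1.209]
ft_force: [-1.7, 0.0, 3.8]
width: 56.3
```

>>> servo_tool(moves="0 0 0.02 0 0 0; 0 0 0.06 0 0 0; 0.005 -0.03 0.1 0 0 0; 0.01 -0.09 0.1 0 0 0; 0.02 -0.15 0.1 0 0 0; 0.028 -0.21 0.1 0 0 0; 0.034 -0.255 0.1 0 0 0; 0.034 -0.263 0.1 0 0 0")

```text
t: 28.72
ee_pos: [605.0, -350.4, 147.1]
orientation: [-1.207, 1.21, -1.213]
ft_force: [-0.3, 0.4, -1.5]
width: 56.0
```

>>> servo_tool(moves="0 0 0 0 0 0; 0 0 0 0 0 0; 0 0 0 0 0 0")

```text
t: 29.1
ee_pos: [605.0, -345.8, 146.3]
orientation: [-1.21, 1.208, -1.208]
ft_force: [-0.2, -0.0, -1.5]
width: 56.2
```

Run:
```python
from h import *
o=ctrl.get_obs();w=grab("wrist","w12.png");print(o["t"],o["ee_pos"],o["width"],o["ft_force"])
grab("side","s12.png")
```

```text
29.1 [ 605.02575124 -345.83255712  146.28625347] 56.15724683063187 [-0.22422712 -0.04645428 -1.48710093]
```

View pics/w12.png

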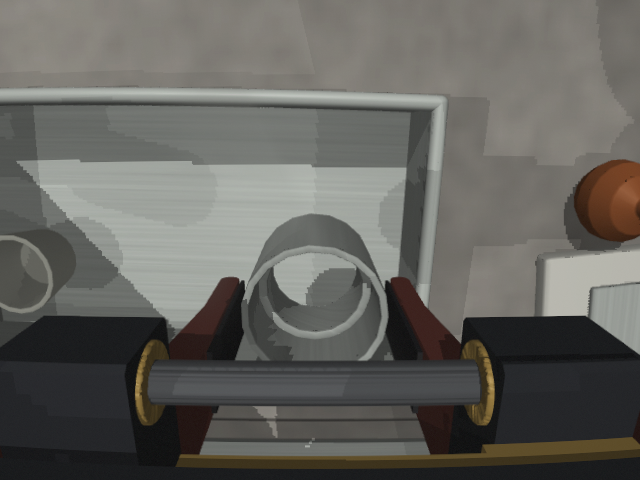

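View pics/s12.png

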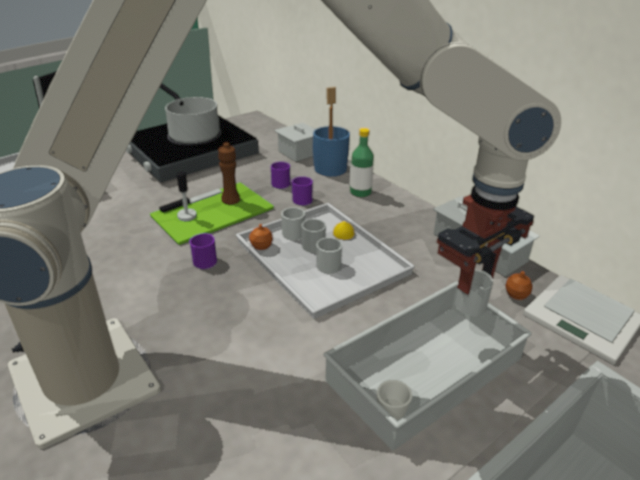

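Run:
```python
from h import *
w=grab("wrist"); C=cloud(w)
print("ramekin right edge",onz(w,52,285,45),"wall R",onz(w,427,230,65),onz(w,440,230,65),"wall top",onz(w,250,92,65))
s=grab("side");S=cloud(s); m=(abs(S[...,2]-45)<5)&(S[...,0]>370)&(S[...,0]<450)&(S[...,1]>-410)&(S[...,1]<-330);P=S[m];print(len(P),P.min(0),P.max(0))
```

```text
ramekin right edge [ 425.1935674  -380.19746837   45.        ] wall R [ 673.25389671 -336.49385787   65.        ] [ 681.15323895 -336.47804573   65.        ] wall top [ 569.780299   -257.65934019   65.        ]
300 [ 370.26189365 -401.50787008   40.00778058] [ 428.51856155 -345.62595778   48.98556188]
```

>>> servo_tool(moves="-0.005 -0.001 -0.03 0 0 0; -0.005 -0.001 -0.065 0 0 0; -0.005 -0.001 -0.088 0 0 0; -0.005 -0.001 -0.094 0 0 0; -0.005 -0.001 -0.097 0 0 0; -0.005 -0.001 -0.099 0 0 0; -0.005 -0.001 -0.1 0 0 0; -0.005 -0.001 -0.1 0 0 0")

```text
t: 30.3
ee_pos: [600.1, -348.4, 46.6]
orientation: [-1.209, 1.209, -1.21]
ft_force: [-0.6, 0.9, -1.2]
width: 56.2
```

>>> servo_tool(moves="0 0 -0.0007 0 0 0; 0 0 -0.0012 0 0 0; 0 0 -0.0012 0 0 0")

```text
t: 30.68
ee_pos: [600.2, -348.5, 46.2]
orientation: [-1.209, 1.208, -1.21]
ft_force: [-1.6, 0.8, 5.8]
width: 56.0
```

Contact; release and lift.

>>> servo_tool(moves="0 0 0 0 0 0; 0 0 0 0 0 0; 0 0 0 0 0 0; 0 0 0 0 0 0; 0 0 0.02 0 0 0; 0 0 0.06 0 0 0; 0 0.01 0.1 0 0 0; -0.005 0.06 0.11 0 0 0", hand=0)

```text
t: 31.68
ee_pos: [597.3, -290.8, 159.9]
orientation: [-1.205, 1.204, -1.218]
ft_force: [0.9, -0.1, 0.4]
width: 88.3
```

Run:
```python
from h import *
o=ctrl.get_obs();print(o["t"],o["ee_pos"],o["width"],o["ft_force"])
s=grab("side","s13.png")
cv2.imwrite("pics/pan2.png",cv2.resize(cv2.cvtColor(s["pixels"][250:450,300:560],cv2.COLOR_RGB2BGR),(780,600)))
```

```text
31.675 [ 597.32074071 -290.75352489  159.86942561] 88.25807159211035 [ 0.88518369 -0.05879805  0.3778322 ]
```

View pics/pan2.png

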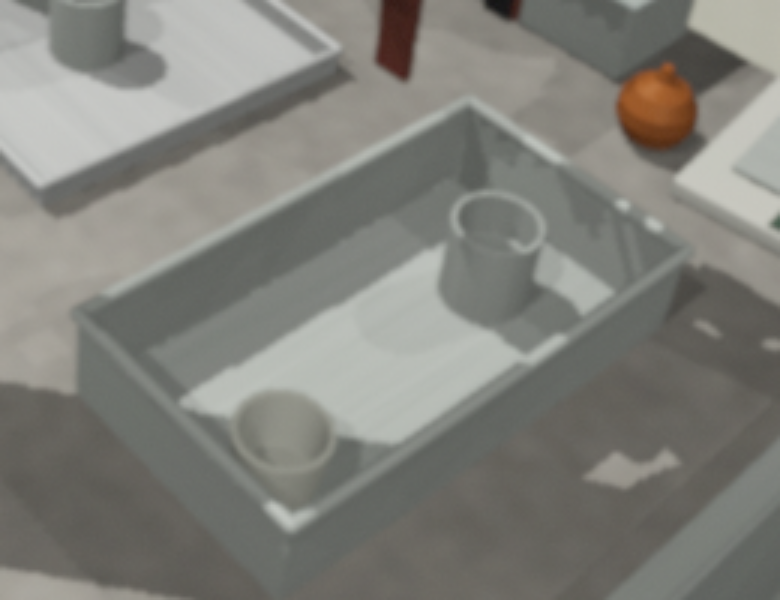

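>>> servo_tool(moves="-0.005 0.05 0 0 0 0; -0.012 0.11 0 0 0 0; -0.02 0.17 0 0 0 0; -0.028 0.23 0 0 0 0; -0.034 0.275 0 0 0 0; -0.035 0.287 -0.005 0 0 0; -0.035 0.287 -0.015 0 0 0; -0.035 0.287 -0.015 0 0 0")

```text
t: 32.72
ee_pos: [559.5, -2.5, 139.0]
orientation: [-1.21, 1.211, -1.209]
ft_force: [-0.7, 0.5, -0.0]
width: 87.7
```

Run:
```python
from h import *
grab("wrist");o=ctrl.get_obs();w=grab("wrist","w14.png");print(o["t"],o["ee_pos"],o["width"])
C=cloud(w); print(ring(w,C,[560,0]))
```

```text
32.775 [559.77618677  -2.63197615 139.32785498] 87.78775418001719
((array([ 5.60144169e+02, -4.86811336e-01]), np.float64(0.2530606774960925)), (np.float64(560.1448289997542), np.float64(-0.45194010849809274), np.float64(28.595317381968968)), np.int64(2036))
```

View pics/w14.png

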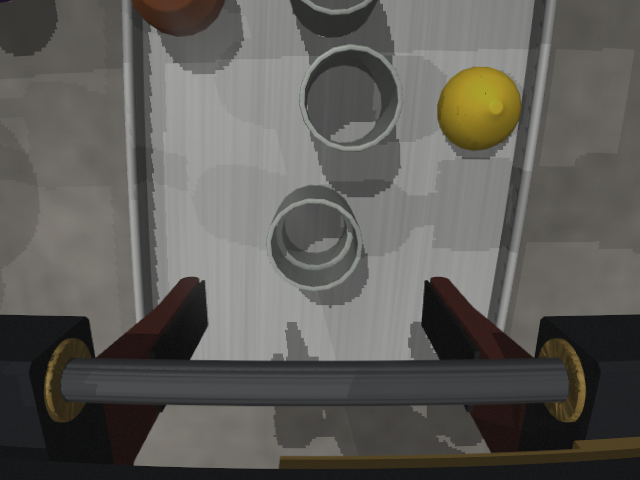

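>>> servo_tool(moves="0 0 -0.04 0 0 0; 0 0 -0.075 0 0 0; 0 0 -0.09 0 0 0; 0 0 -0.094 0 0 0; 0 0 -0.094 0 0 0; 0 0 -0.094 0 0 0")

```text
t: 33.58
ee_pos: [560.8, -1.3, 47.0]
orientation: [-1.208, 1.208, -1.21]
ft_force: [-0.3, -0.2, 0.1]
width: 87.9
```

>>> servo_tool(moves="0 0 0 0 0 0; 0 0 0 0 0 0; 0 0 0 0 0 0; 0 0 0 0 0 0; 0 0 0 0 0 0; 0 0 0 0 0 0", hand=255)

```text
t: 34.33
ee_pos: [559.9, -1.2, 46.0]
orientation: [-1.209, 1.209, -1.209]
ft_force: [-0.8, 1.0, 3.9]
width: 56.7
```

>>> servo_tool(moves="0 0 0.02 0 0 0; 0 0 0.06 0 0 0; -0.008 -0.04 0.1 0 0 0; -0.018 -0.1 0.1 0 0 0; -0.028 -0.16 0.1 0 0 0; -0.038 -0.22 0.1 0 0 0; -0.048 -0.28 0.1 0 0 0; -0.057 -0.33 0.1 0 0 0")

```text
t: 35.33
ee_pos: [502.1, -333.5, 145.5]
orientation: [-1.209, 1.21, -1.21]
ft_force: [0.1, 0.2, -1.3]
width: 56.2
```

>>> servo_tool(moves="-0.003 -0.016 0 0 0 0; -0.003 -0.016 0 0 0 0; -0.003 -0.016 -0.03 0 0 0; -0.003 -0.016 -0.04 0 0 0; -0.003 -0.016 -0.04 0 0 0; -0.003 -0.016 -0.04 0 0 0")

```text
t: 36.08
ee_pos: [500.6, -347.0, 106.6]
orientation: [-1.209, 1.208, -1.209]
ft_force: [0.3, 0.4, -1.7]
width: 56.4
```

Run:
```python
from h import *
o=ctrl.get_obs();w=grab("wrist","w15.png");print(o["t"],o["ee_pos"],o["width"],o["ft_force"])
```

```text
36.075 [ 500.58283682 -346.96724176  106.62517   ] 56.41131467436695 [ 0.30132591  0.44478031 -1.68431956]
```

View pics/w15.png

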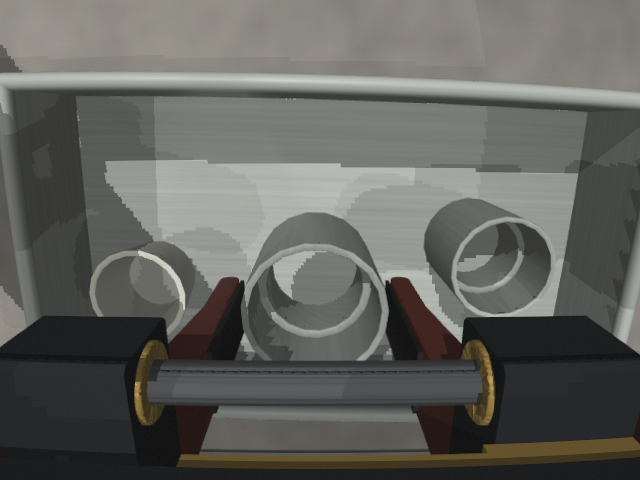

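>>> servo_tool(moves="0 0 -0.03 0 0 0; 0 0 -0.05 0 0 0; 0 0 -0.056 0 0 0; 0 0 -0.059 0 0 0; 0 0 -0.0605 0 0 0; 0 0 -0.061 0 0 0; 0 0 -0.061 0 0 0")

```text
t: 37.0
ee_pos: [500.3, -347.6, 46.0]
orientation: [-1.209, 1.208, -1.21]
ft_force: [-2.0, 1.2, 6.4]
width: 56.2
```

>>> servo_tool(moves="0 0 0 0 0 0; 0 0 0 0 0 0; 0 0 0 0 0 0; 0 0 0 0 0 0; 0 0 0.02 0 0 0; 0 0 0.06 0 0 0; 0 0 0.11 0 0 0; 0 0.05 0.16 0 0 0", hand=0)

```text
t: 38.0
ee_pos: [500.7, -304.8, 202.5]
orientation: [-1.207, 1.208, -1.214]
ft_force: [1.2, 0.1, -0.0]
width: 87.8
```

>>> servo_tool(moves="-0.02 0.05 0.03 0 0 0; -0.04 0.1 0.05 0 0 0; -0.04 0.1 0.05 0 0 0; -0.04 0.1 0.05 0 0 0; -0.04 0.1 0.05 0 0 0")

```text
t: 38.62
ee_pos: [460.2, -203.9, 248.9]
orientation: [-1.209, 1.21, -1.21]
ft_force: [-0.8, -0.5, 0.1]
width: 87.9
```

Run:
```python
from h import *
o=ctrl.get_obs();print(o["t"],o["ee_pos"],o["width"],o["ft_force"])
s=grab("side","s16.png");c=grab("scene","c16.png")
S=cloud(s);C=cloud(c)
for xy in[(573,153.5),(580.7,82.7),(600,-347),(500,-347)]:
    for nm,im,Q in(("side",s,S),("scene",c,C)):
        try: print(nm,xy,ring(im,Q,xy))
        except Exception as e: print(nm,xy,e)
```

```text
38.625 [ 460.17415309 -203.90902218  248.93471451] 87.94459068520786 [-0.81653973 -0.54024054  0.12695339]
side (573, 153.5) ((array([569.75692276, 145.90176903]), np.float64(3.8350694997375823)), (np.float64(570.4610001856652), np.float64(147.50313833435337), np.float64(32.43051761067102)), np.int64(184))
scene (573, 153.5) ((array([570.39776591, 151.98504586]), np.float64(1.9483013621886742)), (np.float64(571.8134657732002), np.float64(153.3403918398011), np.float64(30.61718757431474)), np.int64(185))
side (580.7, 82.7) ((array([576.81748921,  74.17917237]), np.float64(3.753227054457347)), (np.float64(577.1396188590479), np.float64(76.07079718545174), np.float64(32.40741796038808)), np.int64(192))
scene (580.7, 82.7) ((array([578.74338078,  80.62788938]), np.float64(2.0999737357103583)), (np.float64(580.0481468248728), np.float64(82.019434020154), np.float64(30.695482564141553)), np.int64(181))
side (600, -347) ((array([ 598.21212192, -351.24679739]), np.float64(2.294683983707977)), (np.float64(598.2648607654322), np.float64(-351.778033694523), np.float64(30.66372294022603)), np.int64(294))
scene (600, -347) ((array([ 601.80671299, -344.54692621]), np.float64(3.2094807340108877)), (np.float64(601.0204373643179), np.float64(-348.0391450032894), np.float64(31.829775082382827)), np.int64(162))
side (500, -347) ((array([ 498.8748304 , -349.38221318]), np.float64(2.3364045532903246)), (np.float64(498.3506290473063), np.float64(-350.00341086035587), np.float64(30.871529154325923)), np.int64(329))
scene (500, -347) ((array([ 500.07374165, -346.55980246]), np.float64(3.343773479219109)), (np.float64(500.5691026707523), np.float64(-345.63672107024667), np.float64(31.90360886244745)), np.int64(142))
```

View pics/s16.png

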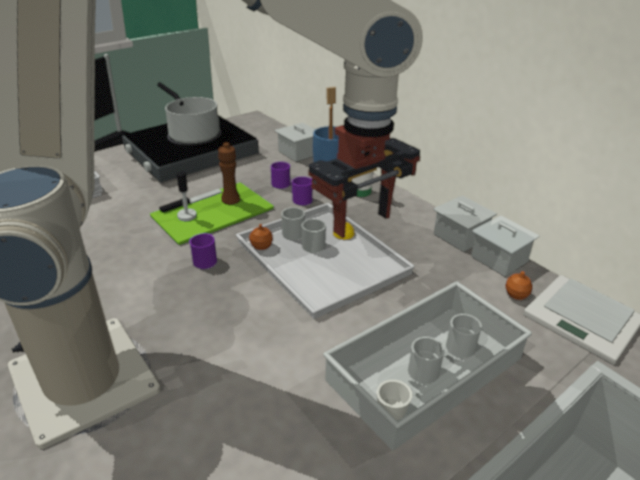

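View pics/c16.png

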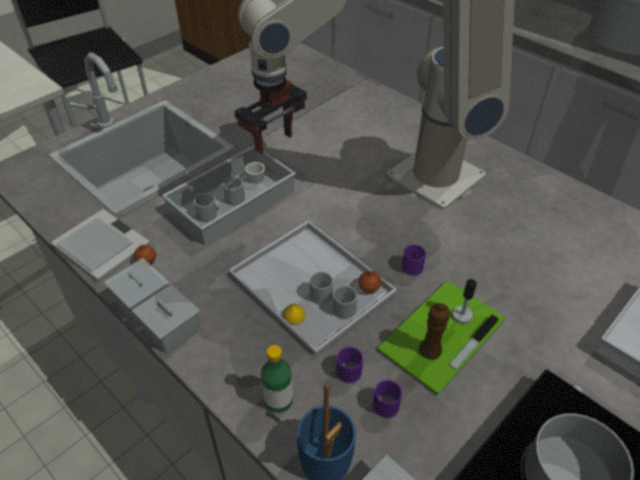

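The pictures show two rings on the tray (scene (320,288) and (344,300)), two upright in the pan ((204,206) and (234,190)) and the presser upright on the board at (462,315). The bystanders look unmoved and the gripper is clear of everything, so I'm handing in.

```bash
python3 -c "
from workcell import ctrl
print(ctrl.close_job())"
```

```text
the job is handed in; nothing more can be done
None
```

I tried the presser in all four rings from left to right, moved the two stacking rings to the deep pan and handed the job in at about 39 s of the 72 s allowed.

- **Tests:** The presser went right down through rings 1 and 2 with no resistance, to about 10 mm above the tray floor, so they are plating rings. In rings 3 and 4 it stopped at the step height with 6–7 N of upward force on the tool, so they are stacking rings. The inner step also showed in the wrist picture of ring 3.
- **Placing:** The presser was set down at its starting spot on the green board, with light contact before release. Rings 4 and 3 were set on the pan floor at about (600, -348) and (500, -347) mm, each with about 6 N of contact before release.
- **Last checks:** The final pictures show the plating rings on the tray, both stacking rings upright in the pan, the presser upright, and the bystanders looking unmoved; I did not measure the bystanders.
- **What disagreed:** The wrist camera put both plating rings within about 2 mm of their start. The far side and scene cameras fitted them up to about 9 mm off, with too large a radius. I put that down to coarse depth readings at that distance; even if it were real, it is within the 30 mm allowed.

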